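Scoop salvaged terminal caps into the tub, seal it and log it

ROBOT

A 6-joint arm with a two-finger parallel gripper is mounted at the origin on the work surface. World frame = base frame: x ahead of the robot, y to its left, z up, the work surface at z = 0. Lengths are in m, angles in degrees, forces in N, time in s.
With the tool pointing down it reaches from about 0.35 to 0.875 m from the base axis. Payload 4.2 kg.
Tool frame: the origin (TCP) lies on the centre line of the jaws, within the pads' length; the fingertips stand r.tip_extent ahead of it and the grasp point (between the pads) lies 11 mm behind it (r.tip_extent is the distance from the TCP to the fingertips, in m); z points along the fingers, y is the line along which they close (so a half turn about z gives the same grasp; the last joint's range is limited). The gripper opens to 87 mm and grips with 3 to 60 N. Pads are 19 mm wide; open, the fingers measure 117 mm over their backs; the gripper's body (75 mm by 190 mm) begins 51 mm behind the grasp point.
Start: joints at [-55.485, 22.042, 0.453, 0, -68.411, -14.817], TCP at [0.211, -0.588, 0.231] pointing down, gripper open.
Joint ranges: [-179.83, 179.83], [-69.29, 118.12], [-61.27, 80.66], [-181.25, 117.63], [-171.15, -9.14], [-177.46, 177.46]. Speed limits (degrees/s): [159.86, 159.86, 180, 180, 180, 180].

INTERFACE

Orientations are given as a 3x3 rotation matrix whose columns are the frame's x, y, z axes.
In Python, from station import r gives the robot as it stands.
- The arm moves only by the shell command python3 -m jog 'ROWS'. ROWS is text: rows parted by semicolons, each of 5 numbers parted by spaces: the opening, from 0 (shut) to 1 (fully open), then the shift along the world's x, y, z in mm, then the turn about the world's z in degrees. In form: hand dx dy dz roll; .... A call has 1 to 5 rows; each row shifts and turns the commanded pose from where the row before left it; what a row does not reach is not made up. A row lasts 1/8 s, in which the tool goes at most 62.5 mm and 10.7 degrees, less where a joint would pass 70% of its speed; a pose out of reach is approached as far as the arm can. A call is refused whole if a number of a shift passes 62.5 or a number of a turn 10.7, either way. A call with a gripper value outside its range is refused whole. The fingers move at their own pace and stop on an object; the grip force is fixed at half the most. Time passes only in rows, so rows that do not move let the fingers close. It gives the time, the measured TCP pose, the force, the opening and the grip force at its end, in the units of the state.
- r.sense(): the state, without advancing time (a new reading comes with each control period).
- r.capture(name): name is "scene" or "top" or "wrist"; returns a dict with "pixels" (480x640x3 uint8, red, green, blue), "fovy" (degrees; the focal length in pixels is half the picture's height over the tangent of half this angle, whatever the lens; pixels are square), "cx", "cy" (the principal point, pixels), "k1" (the pictures are not rectified: a ray, as slopes to the right and down, at radius r is drawn at 1 + k1 r^2 times it, then the intrinsics apply), "origin" and "orientation" of the camera in the world; the wrist camera has in their place "T_tool_cam" (4x4, takes a point from camera to tool coordinates, whose origin is the TCP and whose axes are the flange's). Camera axes: x right, y down, z forward; pixel columns grow to the right and rows downward; lengths in m; the calibration is good to about 2 mm. A picture is of the moment at which its call begins: read the wrist's pose just before it. There is no depth.
- r.finish_job(): hands the job in; it is judged then, once.
The state is a dict: "time_s": time; "joints": joint angles; "joint_velocities": joint speeds; "effort": joint torques, N m; "tcp_pos": TCP position; "ee_rot": TCP orientation; "wrist_force": force on the tool from outside, world axes, zero at the start; "moment": the same for the moment, N m; "gripper_width": opening from 0.0 (shut) to 1.0 (fully open); "gripper_force": force on a finger pad.
Only numpy, scipy, OpenCV 4.12 (cv2) and the standard library are available. Lean on these libraries where they do the work, as an engineer would, in place of code of your own. Each camera call takes 0.05 s, during which the arm holds its last target. There are 200 camera calls.

TASK

Battery teardown bench: with the hand scoop, move every orange terminal cap out of the grey sorting tray into the blue tub (do not pick caps out of the tray with the gripper; only one that has spilled may be picked up by hand). With all the caps in, put the blue lid on the tub and press it down until it is fully home, then push the red spring plunger on the yellow counter down to its stop, hold it there a moment and let it come back up. Leave the scoop standing on its black mat and do not disturb the other things on the bench.

Things in the scene. Friction and masses are not known exactly. Their poses are not given: they have to be found in the camera images.
- tray: Dark grey steel sorting tray, fixed, 250 (x) x 140 (y) mm. Origin: centre of its underside. Floor 4 mm thick, 130 mm wide inside, from x = -120 to +125 mm. Walls 5 mm thick, 45 mm high on the -x side and both y sides; the +x side is open, so a scoop can slide in along the floor towards -x. Caps start standing on the floor at x = -100 to +5 mm.
- tub: Blue square open tub, fixed, 130 x 130 x 70 mm high, walls 4 mm, floor 4 mm thick. Origin: centre of its underside, axes along its sides. A black sealing collar of 144 x 144 mm surrounds its rim and stands 8 mm above it (top at z = 78 mm).
- collar (a joint): Travel of the tub's black sealing collar, m: 0 = up, about 0.0085 = pushed down level with the rim. It slides stiffly (about 6 N), does not spring back, and holds a loosely laid lid 8 mm proud.
- lid: Blue square lid, 160 g. Origin: centre of its underside. From below: a plug 110 x 110 x 10 mm that drops into the tub's mouth (122 mm), a flange 148 x 148 x 5 mm (z 10 to 15 mm), and a black upright grip bar 70 (x) x 20 (y) x 30 mm (z 15 to 45 mm). Laid on loosely its origin is 68 mm above the tub's origin, fully home 60 mm.
- dock: Black rubber parking mat of the scoop, fixed, 150 (x) x 110 (y) x 4 mm, two yellow stripes along its x edges. Origin: centre of its underside.
- scoop: Aluminium scoop, upright black handle. Origin under the middle of the bowl; -x is the open mouth. Floor 2 mm thick, 66 mm wide, from lip x = -45 to +57 mm; side walls 32 mm high, x = -23 to +42 mm, 72 mm wide over all; back wall 36 mm high at x = 40 mm. Handle: bar 22 (x) x 18 (y) mm at x = 47 mm, upright, top at z = 125 mm; grip it across y near its top.
- scoop_lip (a point): middle of the front edge of the scoop's underside
- scoop_grip (a point): on the scoop's handle axis, 100 mm above its underside
- plunger_top (a point): Centre of the top of the red plunger head (34 mm across), 76 mm above the bench when up. It stands on a fixed yellow counter box 75 x 70 x 45 mm, directly under it. Pressed straight down.
- plunger (a joint): Travel of the plunger, m: 0 = up, 0.012 = down at its stop (about 9 N); it springs back.
- cap0: Orange moulded terminal cap, smooth barrel, 26 mm across, 24 mm tall, both ends rounded off to 10 mm across, 20 g. Origin: centre of its lower end, z along its axis. May be absent.
- cap1: Orange moulded terminal cap, smooth barrel, 26 mm across, 24 mm tall, both ends rounded off to 10 mm across, 20 g. Origin: centre of its lower end, z along its axis. May be absent.
- cap2: Orange moulded terminal cap, smooth barrel, 26 mm across, 24 mm tall, both ends rounded off to 10 mm across, 20 g. Origin: centre of its lower end, z along its axis. May be absent.
- cap3: Orange moulded terminal cap, smooth barrel, 26 mm across, 24 mm tall, both ends rounded off to 10 mm across, 20 g. Origin: centre of its lower end, z along its axis. May be absent.
- cap4: Orange moulded terminal cap, smooth barrel, 26 mm across, 24 mm tall, both ends rounded off to 10 mm across, 20 g. Origin: centre of its lower end, z along its axis. May be absent.
- cap5: Orange moulded terminal cap, smooth barrel, 26 mm across, 24 mm tall, both ends rounded off to 10 mm across, 20 g. Origin: centre of its lower end, z along its axis. May be absent.
- cap6: Orange moulded terminal cap, smooth barrel, 26 mm across, 24 mm tall, both ends rounded off to 10 mm across, 20 g. Origin: centre of its lower end, z along its axis. May be absent.
- cap7: Orange moulded terminal cap, smooth barrel, 26 mm across, 24 mm tall, both ends rounded off to 10 mm across, 20 g. Origin: centre of its lower end, z along its axis. May be absent.
- screwdriver: Bystander, not to be disturbed: screwdriver lying on the bench. Origin on its underside.
- tape: Bystander, not to be disturbed: yellow roll of tape, 90 mm across, 24 mm high. Origin on its underside.
- meter: Bystander, not to be disturbed: yellow hand meter 150 x 80 x 35 mm. Origin on its underside.
- jar: Bystander, not to be disturbed: jar 66 mm across, 80 mm high. Origin on its underside.
- busbar: Bystander, not to be disturbed: copper busbar with an orange sleeve, 30 x 140 x 12 mm. Origin on its underside.
- wrench: Bystander, not to be disturbed: steel wrench lying on the bench. Origin on its underside.
Things that resemble listed ones, but are neither listed nor needed, are in the scene too. Leave any pink look-alike of the lid alone.

How it is judged:
By the outcome, as a careful person would: the job done as asked, in the order asked, and still so for the second after the job is handed in, with the robot touching nothing.
Of cap0, cap1, cap2, cap3, cap4, cap5, cap6, cap7 only 4 to 8 are there at a start; the rules pass over those that are not, and their reading is None.
At some moment in a run one of lid, cap1, cap4 may be knocked a few centimetres aside while the robot is not near it.
It also fails if it takes over 210 s, if anything falls off the work surface, if the arm or the gripper's body presses on something with over 40 N, if the wrist force passes 120 N, or if a joint passes its speed limit or range.

## Working session

There is one attempt and no reset: what is moved stays moved. The work goes in short steps, Python scripts to look and compute and a shell command to move; the robot and the scene stay as the last step left them, time stands still between calls to the robot, and variables do not carry over. Pictures are saved under pics/ and viewed, at most 14 in all, crops included, and the job is handed in when it is done.

```bash
ls; mkdir -p pics; cat > h.py <<'E'
import numpy as np, cv2
from station import r
def shot(cam,name):
    s=r.sense(); c=r.capture(cam)
    if cam=='wrist':
        T=np.eye(4);T[:3,:3]=np.array(s['ee_rot']);T[:3,3]=s['tcp_pos'];T=T@np.array(c['T_tool_cam'])
        c['origin']=T[:3,3];c['orientation']=T[:3,:3]
    cv2.imwrite(f'pics/{name}.png',c['pixels'][:,:,::-1])
    d={k:np.array(c[k]) for k in('fovy','cx','cy','k1','origin','orientation')}
    np.savez(f'pics/{name}.npz',**d); return c
def load(name): return dict(np.load(f'pics/{name}.npz'))
def K(c):
    f=240/np.tan(np.radians(float(c['fovy']))/2); return np.array([[f,0,c['cx']],[0,f,c['cy']],[0,0,1]],float)
def D(c): return np.array([float(c['k1']),0,0,0,0])
def w(c,uv,z):
    "pixels -> world xy at height z"
    p=cv2.undistortPoints(np.array(uv,float).reshape(-1,1,2),K(c),D(c)).reshape(-1,2)
    d=np.c_[p,np.ones(len(p))]@np.array(c['orientation']).T; o=np.array(c['origin'])
    return (o+d*((z-o[2])/d[:,2])[:,None])[:,:2]
def px(c,P):
    R=np.array(c['orientation']); t=-R.T@np.array(c['origin'])
    return cv2.projectPoints(np.array(P,float).reshape(-1,1,3),cv2.Rodrigues(R.T)[0],t,K(c),D(c))[0].reshape(-1,2)
E
python3 - <<'E'
from h import *
for n in('scene','top','wrist'):
    c=shot(n,n+'0'); print(n,c['origin'],c['fovy'],c['k1'],c['orientation'])
s=r.sense();print(s['tcp_pos'],s['ee_rot'],r.tip_extent,s['wrist_force'],s['time_s'])
E
```

```text
pics
scene [1.45558193 0.69339644 1.17390955] 42.354989353954274 -0.2149161524447691 [[-0.61202181  0.5280645  -0.58870807]
 [ 0.79077678  0.41810713 -0.44705537]
 [ 0.01006897 -0.73914431 -0.67347183]]
top [ 0.32321377 -0.03272158  1.26710535] 55.262699546868284 -0.011931628078686524 [[-0.01247196 -0.98476704  0.17343104]
 [-0.99987571  0.01060946 -0.01166206]
 [ 0.0096444  -0.17355493 -0.98477696]]
wrist [ 0.13670991 -0.61413955  0.38430321] 58.987970126300624 -0.029560959674426367 [[-3.36726649e-01  9.02687797e-01  2.67899056e-01]
 [ 9.41601961e-01  3.22521947e-01  9.67746872e-02]
 [ 9.54003989e-04  2.84840893e-01 -9.58574335e-01]]
[ 0.2105403  -0.58800828  0.22972637] [[-9.41522230e-01 -3.36950296e-01 -6.23612944e-04]
 [-3.36950865e-01  9.41521016e-01  1.51369807e-03]
 [ 7.71036810e-05  1.63530730e-03 -9.99998660e-01]] 0.008 [ 0.4259901   0.10293281 -0.51798368] 0.15
```

View pics/top0.png

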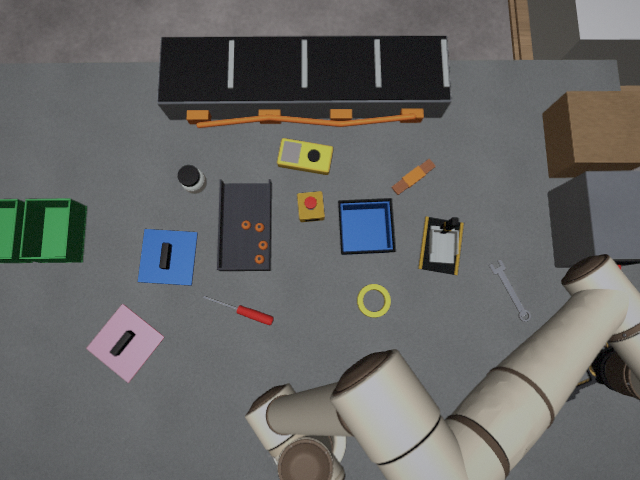

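View pics/scene0.png

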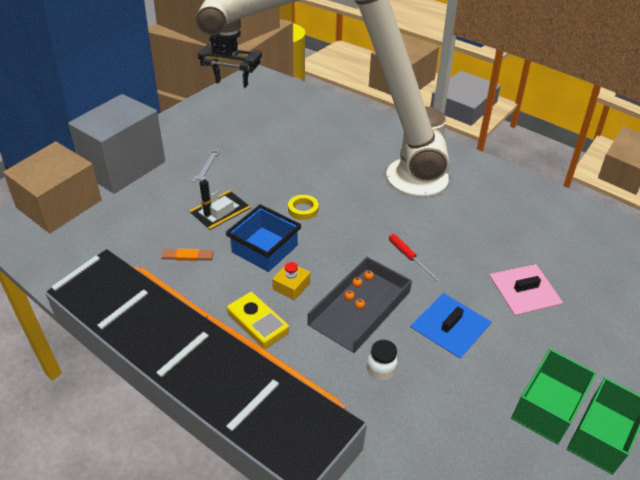

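Top view: the tray (218–272, 180–270) is open at the top (+x), with 4 visible caps at about (246,225), (259,227), (263,245) and (259,259). The tub is at (367,226), the dock and scoop at (441,245), and the plunger at (311,203). The blue lid is at (168,257), and the pink look-alike at (125,343) is to be left alone. I'll enlarge the work zone to confirm.

```bash
python3 - <<'E'
from h import *
im=cv2.imread('pics/top0.png')
cv2.imwrite('pics/z1.png',cv2.resize(im[160:300,130:330],None,fx=4,fy=4,interpolation=cv2.INTER_CUBIC))
cv2.imwrite('pics/z2.png',cv2.resize(im[170:310,290:490],None,fx=4,fy=4,interpolation=cv2.INTER_CUBIC))
E
```

```text
(no output)
```

View pics/z1.png

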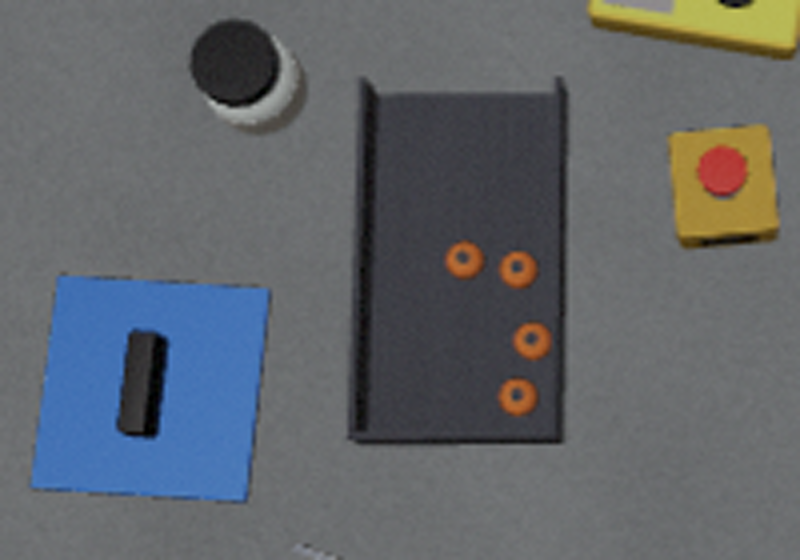

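View pics/z2.png

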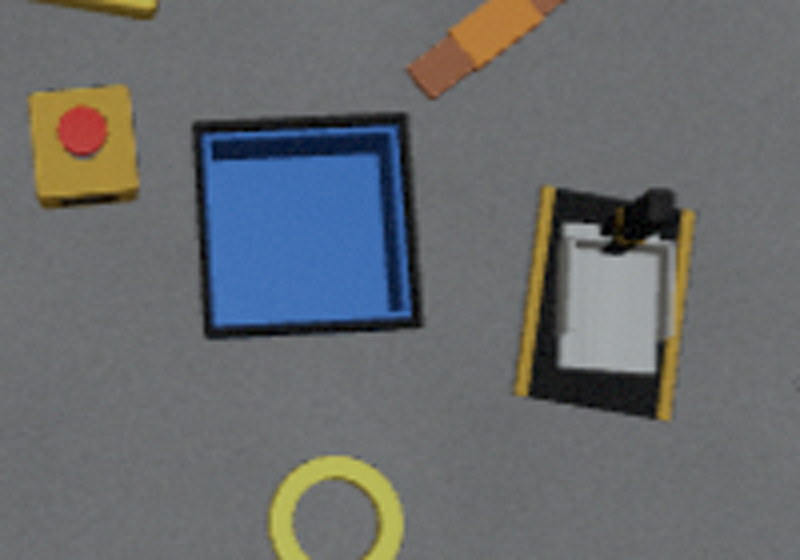

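Crops: 4 caps in the tray at z1 (463,258), (518,268), (531,340) and (517,396), and no others. The blue lid spans z1 (31–270, 275–501). In z2, the scoop's lip is at (558..656, 370) and its handle top at (658,202).

```bash
python3 - <<'E'
from h import *
np.set_printoptions(precision=4,suppress=True)
c=load('top0')
def m(n,off,pts,z):
    p=w(c,[((x+.5)/4-.5+off[0],(y+.5)/4-.5+off[1]) for x,y in pts],z)
    print(n,'mean',p.mean(0),*p)
    if len(p)==4:
        e=np.roll(p,-1,0)-p; print('   sides',np.hypot(*e.T),'ang',np.degrees(np.arctan2(e[:,1],e[:,0])))
A=(130,160);B=(290,170)
m('tray',A,[(359,78),(567,78),(563,441),(350,440)],.045)
m('lid',A,[(60,275),(270,290),(247,501),(31,488)],.015)
m('plunger',A,[(722,170)],.076)
m('caps',A,[(463,258),(518,268),(531,340),(517,396),],.026)
m('tub',B,[(193,123),(408,113),(423,325),(208,338)],.078)
m('dock',B,[(543,187),(695,210),(671,420),(515,396)],.004)
m('lip',B,[(558,368),(656,373)],.006)
m('handle',B,[(658,202)],.129)
E
```

```text
tray mean [0.5654 0.1658] [0.6914 0.2375] [0.6899 0.0941] [0.4391 0.0949] [0.4413 0.2368]
   sides [0.1434 0.2509 0.1418 0.2501] ang [-90.5775 179.8031  89.087    0.1672]
lid mean [0.4818 0.38  ] [0.561  0.4474] [0.5488 0.3016] [0.4035 0.3121] [0.4139 0.4591]
   sides [0.1463 0.1457 0.1473 0.1475] ang [-94.7544 175.8544  85.9521  -4.5378]
plunger mean [ 0.616  -0.0129] [ 0.616  -0.0129]
caps mean [0.5276 0.1358] [0.5678 0.1667] [0.5604 0.1288] [0.5102 0.1193] [0.4719 0.1284]
   sides [0.0386 0.0511 0.0394 0.1033] ang [-101.0621 -169.3199  166.6498   21.7454]
tub mean [ 0.5504 -0.1618] [ 0.6195 -0.087 ] [ 0.625  -0.2309] [ 0.482  -0.2353] [ 0.475  -0.0942]
   sides [0.144  0.143  0.1412 0.1447] ang [ -87.8318 -178.2588   92.8311    2.8521]
dock mean [ 0.5065 -0.3767] [ 0.5891 -0.3367] [ 0.5714 -0.4434] [ 0.4237 -0.417 ] [ 0.4417 -0.3097]
   sides [0.1082 0.15   0.1088 0.1499] ang [-99.3965 169.8786  80.531  -10.3723]
lip mean [ 0.4584 -0.374 ] [ 0.4605 -0.3401] [ 0.4562 -0.408 ]
handle mean [ 0.5523 -0.3794] [ 0.5523 -0.3794]
```

```bash
python3 -m jog '1 57 35 0 -7.7; 1 57 35 0 -7.7; 1 57 35 0 -7.6; 1 57 35 0 0; 1 57 35 0 0'; python3 -m jog '1 55 34 0 0; 1 0 0 0 0; 1 0 0 0 0'; python3 - <<'E'
from h import *
shot('wrist','w1'); s=r.sense(); print(s['tcp_pos'],s['ee_rot'],s['joints'])
c=load('w1'); print(px(c,[[.551,-.379,.129],[.459,-.374,.004],[.55,-.37,.129],[.589,-.3367,.004],[.4417,-.3097,.004]]))
E
```

```text
time_s: 0.78
tcp_pos: [0.4784, -0.4235, 0.2304]
ee_rot: [[-0.998, 0.058, -0.0], [0.058, 0.998, 0.0], [0.0, 0.0, -1.0]]
wrist_force: [0.2, -1.4, 1.0]
gripper_width: 0.999
gripper_force: 0.0
time_s: 1.15
tcp_pos: [0.53, -0.3917, 0.2299]
ee_rot: [[-0.998, 0.057, -0.001], [0.057, 0.998, 0.001], [0.001, 0.0, -1.0]]
wrist_force: [-0.1, -0.5, 0.1]
gripper_width: 1.001
gripper_force: 0.0
[ 0.52941456 -0.39224617  0.23022378] [[-9.98303469e-01  5.82178804e-02 -9.28356208e-04]
 [ 5.82175540e-02  9.98303849e-01  3.74844734e-04]
 [ 9.48604242e-04  3.20162171e-04 -9.99999499e-01]] [-2.24988673e+01  2.54102750e+01  5.71320948e+00  5.43582059e-04
 -7.03602954e+01 -7.08388331e+01]
[[338.07504466 273.53398923]
 [332.30825169 121.96093209]
 [351.98868662 271.32766791]
 [377.92284707 261.10381731]
 [406.46946539  96.81486591]]
```

View pics/w1.png

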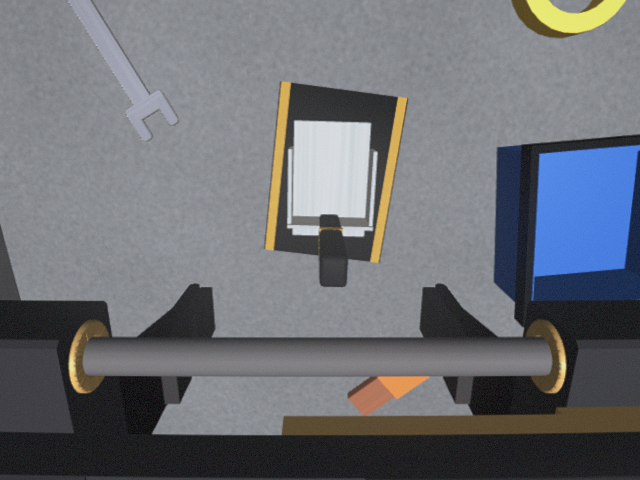

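The wrist view agrees with the prediction: handle top at (333,272) against (338,273), and the scoop's centre line is upright at u≈333.

```bash
python3 -m jog '1 21 10 -17 0; 1 0 0 -45 0; 1 0 0 -45 0; 1 0 0 -30 0; 1 0 0 0 0'; python3 -m jog '0 0 0 0 0; 0 0 0 0 0; 0 0 0 0 0; 0 0 0 0 0;0 0 0 0 0'
```

```text
time_s: 1.82
tcp_pos: [0.5489, -0.3814, 0.0898]
ee_rot: [[-0.998, 0.059, -0.007], [0.059, 0.998, 0.003], [0.007, 0.003, -1.0]]
wrist_force: [-0.2, -0.4, 0.0]
gripper_width: 1.003
gripper_force: 0.0
time_s: 2.45
tcp_pos: [0.5512, -0.382, 0.0939]
ee_rot: [[-0.998, 0.058, 0.0], [0.058, 0.998, -0.0], [-0.0, -0.0, -1.0]]
wrist_force: [0.5, -0.3, 0.1]
gripper_width: 0.514
gripper_force: 0.0
```

```bash
python3 -m jog '0 0 0 0 0; 0 0 0 0 0; 0 0 0 0 0; 0 0 0 0 0;0 0 0 0 0'; python3 -m jog '0 0 0 30 0; 0 0 0 30 0; 0 0 0 30 0; 0 0 0 30 0;0 0 0 0 0'
```

```text
time_s: 3.08
tcp_pos: [0.5512, -0.382, 0.0934]
ee_rot: [[-0.998, 0.058, 0.0], [0.058, 0.998, 0.0], [-0.0, 0.0, -1.0]]
wrist_force: [-0.4, -0.4, -0.8]
gripper_width: 0.205
gripper_force: 29.8
time_s: 3.7
tcp_pos: [0.5522, -0.3826, 0.2161]
ee_rot: [[-0.998, 0.057, 0.005], [0.057, 0.998, -0.002], [-0.005, -0.002, -1.0]]
wrist_force: [-0.1, -0.9, -2.2]
gripper_width: 0.208
gripper_force: 29.8
```

```bash
python3 -m jog '0 16 45 0 1.1; 0 16 50 0 1.1; 0 16 50 0 1.1; 0 16 50 0 0; 0 16 50 0 0'; python3 -m jog '0 16 50 0 0; 0 16 50 0 0; 0 16 50 0 0; 0 16 50 0 0; 0 4 50 0 0';  python3 -m jog '0 0 25 0 0;0 0 10 0 0; 0 0 0 0 0; 0 0 0 0 0'
```

```text
time_s: 4.32
tcp_pos: [0.6304, -0.1351, 0.2112]
ee_rot: [[-1.0, 0.0, -0.004], [0.0, 1.0, 0.001], [0.004, 0.001, -1.0]]
wrist_force: [0.9, 0.3, -1.5]
gripper_width: 0.201
gripper_force: 29.9
time_s: 4.95
tcp_pos: [0.6987, 0.1146, 0.2104]
ee_rot: [[-1.0, 0.0, -0.004], [0.0, 1.0, -0.001], [0.004, -0.001, -1.0]]
wrist_force: [0.3, 0.7, -1.2]
gripper_width: 0.202
gripper_force: 29.9
time_s: 5.45
tcp_pos: [0.6991, 0.1464, 0.2136]
ee_rot: [[-1.0, 0.002, -0.0], [0.002, 1.0, -0.0], [0.0, -0.0, -1.0]]
wrist_force: [0.4, 0.6, -1.7]
gripper_width: 0.204
gripper_force: 29.9
```

```bash
python3 -m jog '0 0 0 -40 0; 0 0 0 -40 0; 0 0 0 -30 0; 0 0 0 -5 0; 0 0 0 -6 0'; python3 -m jog '0 0 0 0 0;0 0 0 0 0'; python3 - <<'E'
from h import *
a=shot('scene','s2')['pixels'][180:380,270:450];b=shot('top','t2')['pixels'][160:310,150:330]
f=lambda i:cv2.resize(i[:,:,::-1],(400,int(400*i.shape[0]/i.shape[1])),interpolation=cv2.INTER_CUBIC)
a,b=f(a),f(b);H=max(len(a),len(b));p=lambda i:np.pad(i,((0,H-len(i)),(0,0),(0,0)))
cv2.imwrite('pics/z3.png',np.hstack([p(a),p(b)]))
E
```

```text
time_s: 6.08
tcp_pos: [0.7004, 0.1473, 0.094]
ee_rot: [[-1.0, 0.001, 0.003], [0.001, 1.0, 0.0], [-0.003, 0.0, -1.0]]
wrist_force: [0.5, -0.0, -1.1]
gripper_width: 0.209
gripper_force: 29.9
time_s: 6.32
tcp_pos: [0.6997, 0.1482, 0.0939]
ee_rot: [[-1.0, 0.0, 0.002], [0.0, 1.0, 0.001], [-0.002, 0.001, -1.0]]
wrist_force: [-0.8, 0.7, -2.0]
gripper_width: 0.204
gripper_force: 29.9
```

View pics/z3.png

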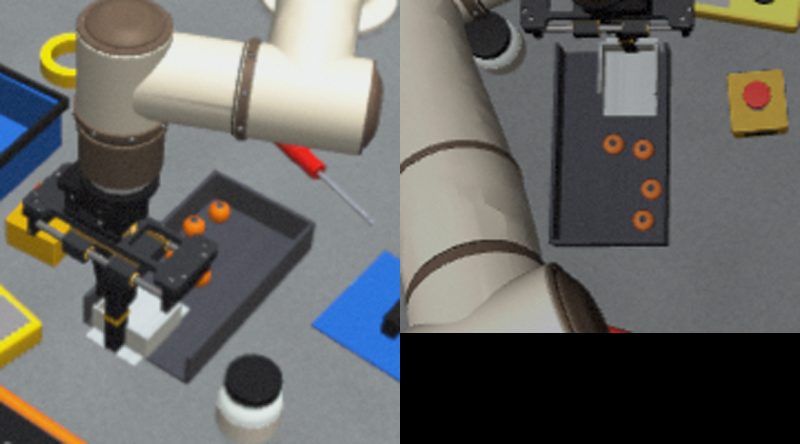

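Right panel: the scoop (602–657, 40–115) is on the tray floor, lined up above the caps at (613,144), (643,150), (651,188) and (643,220). I'll slide in with a small -y shift.

```bash
python3 -m jog '0 -15 0 -1 0; 0 -15 0 -1 0; 0 -15 0 0 0; 0 -15 0 0 0; 0 -15 -3 0 0'; python3 -m jog '0 -15 -3 0 0; 0 -15 -2 0 0; 0 0 0 0 0'; python3 - <<'E'
from h import *
b=shot('top','t3')['pixels'][160:310,150:330]
cv2.imwrite('pics/z4.png',cv2.resize(b[:,:,::-1],None,fx=4,fy=4,interpolation=cv2.INTER_CUBIC))
E
```

```text
time_s: 7.05
tcp_pos: [0.6271, 0.1463, 0.0941]
ee_rot: [[-1.0, -0.002, 0.009], [-0.002, 1.0, 0.003], [-0.009, 0.003, -1.0]]
wrist_force: [4.2, 1.8, 4.6]
gripper_width: 0.208
gripper_force: 29.9
time_s: 7.42
tcp_pos: [0.5951, 0.1407, 0.0934]
ee_rot: [[-1.0, -0.001, 0.004], [-0.001, 1.0, 0.001], [-0.004, 0.001, -1.0]]
wrist_force: [-2.1, 1.8, 9.7]
gripper_width: 0.203
gripper_force: 30.0
```

View pics/z4.png

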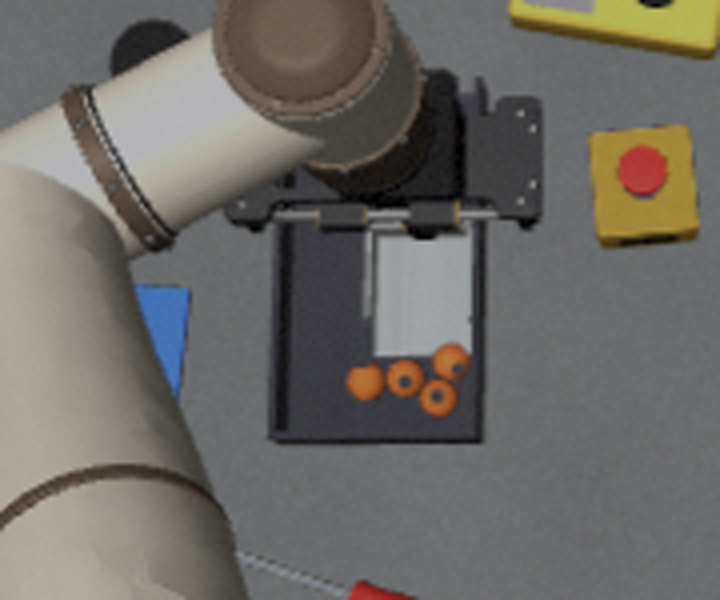

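Caps are now at (364,382, on its side and half outside the scoop's left edge at 375), (405,378), (438,398) and (451,362); the lip is at row 355 and the rear wall at ~432. I'll drive in for the three and fetch the fourth on a second pass if it's left.

```bash
python3 -m jog '0 -10 0 0.6 0; 0 -10 0 0 0; 0 -10 0 0 0; 0 -8 0 0 0; 0 -6 0 0 0'; python3 -m jog '0 -4 0 0 0; 0 0 0 0 0; 0 0 0 0 0'; python3 - <<'E'
from h import *
b=shot('top','t4')['pixels'][160:310,150:330]
cv2.imwrite('pics/z5.png',cv2.resize(b[:,:,::-1],None,fx=4,fy=4,interpolation=cv2.INTER_CUBIC))
E
```

```text
time_s: 8.1
tcp_pos: [0.5536, 0.1414, 0.0938]
ee_rot: [[-1.0, -0.002, 0.008], [-0.002, 1.0, 0.003], [-0.008, 0.003, -1.0]]
wrist_force: [4.0, 1.5, 5.5]
gripper_width: 0.205
gripper_force: 30.0
time_s: 8.48
tcp_pos: [0.5493, 0.1413, 0.0936]
ee_rot: [[-1.0, -0.001, 0.007], [-0.001, 1.0, 0.002], [-0.007, 0.002, -1.0]]
wrist_force: [3.4, 1.9, 6.6]
gripper_width: 0.206
gripper_force: 30.0
```

View pics/z5.png

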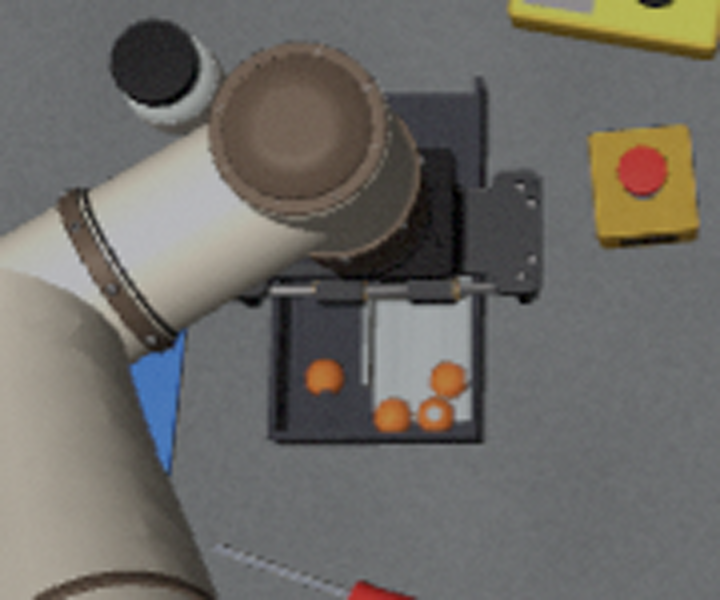

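Three caps are entering the scoop at (448,380), (435,413) and (392,415); the fourth rolled aside to (325,377). I'll push on to the rear wall.

```bash
python3 -m jog '0 -3 0 0 0; 0 -3 0 0 0; 0 -3 0 0 0; 0 -2 0 0 0; 0 0 0 0 0'; python3 -m jog '0 0 0 0 0;0 0 0 0 0'
```

```text
time_s: 9.15
tcp_pos: [0.5388, 0.1415, 0.0937]
ee_rot: [[-1.0, -0.002, 0.008], [-0.002, 1.0, 0.003], [-0.008, 0.003, -1.0]]
wrist_force: [4.4, 0.9, 6.3]
gripper_width: 0.203
gripper_force: 30.0
time_s: 9.4
tcp_pos: [0.5388, 0.1415, 0.0937]
ee_rot: [[-1.0, -0.002, 0.008], [-0.002, 1.0, 0.003], [-0.008, 0.003, -1.0]]
wrist_force: [3.6, 1.5, 7.3]
gripper_width: 0.207
gripper_force: 30.0
```

```bash
python3 -m jog '0 -2 0 0 0; 0 0 0 0 0; 0 2 0 0.5 0; 0 4 0 0 0; 0 6 0 0 0'; python3 -m jog '0 8 0 0 0; 0 8 0 0 0;0 6 0 0 0; 0 3 0 0 0;0 0 0 0 0'; python3 - <<'E'
from h import *
b=shot('top','t5')['pixels'][160:310,150:330]
cv2.imwrite('pics/z6.png',cv2.resize(b[:,:,::-1],None,fx=4,fy=4,interpolation=cv2.INTER_CUBIC))
E
```

```text
time_s: 10.02
tcp_pos: [0.544, 0.1409, 0.0932]
ee_rot: [[-1.0, 0.001, -0.002], [0.001, 1.0, 0.001], [0.002, 0.001, -1.0]]
wrist_force: [-6.6, 6.2, 13.3]
gripper_width: 0.203
gripper_force: 30.0
time_s: 10.65
tcp_pos: [0.5673, 0.1397, 0.091]
ee_rot: [[-1.0, 0.001, -0.007], [0.001, 1.0, -0.001], [0.007, -0.001, -1.0]]
wrist_force: [-4.8, 3.2, 6.1]
gripper_width: 0.208
gripper_force: 30.0
```

View pics/z6.png

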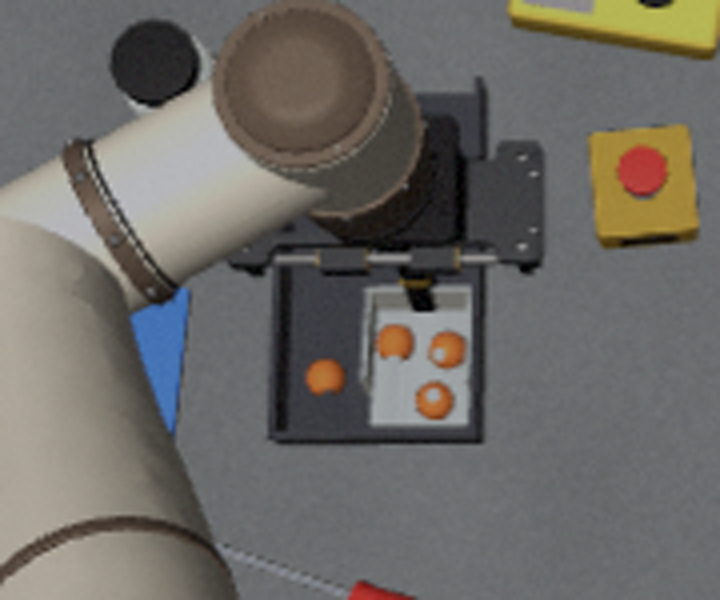

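Three caps are well inside, at (395,342), (447,349) and (434,400). The scoop pivoted mouth-up slightly in the grip, which helps hold them. I'll lift gently.

```bash
python3 -m jog '0 0 0 3 0; 0 0 0 6 0; 0 0 0 10 0; 0 0 0 15 0; 0 0 0 20 0'; python3 -m jog '0 0 0 20 0; 0 0 0 20 0; 0 0 0 10 0; 0 0 0 5 0;0 0 0 0 0'; python3 - <<'E'
from h import *
a=shot('scene','s6')['pixels'][180:380,270:450];b=shot('top','t6')['pixels'][160:310,150:330]
f=lambda i:cv2.resize(i[:,:,::-1],(400,int(400*i.shape[0]/i.shape[1])),interpolation=cv2.INTER_CUBIC)
a,b=f(a),f(b);H=max(len(a),len(b));p=lambda i:np.pad(i,((0,H-len(i)),(0,0),(0,0)))
cv2.imwrite('pics/z7.png',np.hstack([p(a),p(b)]))
E
```

```text
time_s: 11.32
tcp_pos: [0.57, 0.1395, 0.1467]
ee_rot: [[-1.0, -0.0, -0.001], [-0.0, 1.0, -0.001], [0.001, -0.001, -1.0]]
wrist_force: [0.2, 0.6, -2.6]
gripper_width: 0.211
gripper_force: 30.0
time_s: 11.95
tcp_pos: [0.5699, 0.1398, 0.2006]
ee_rot: [[-1.0, 0.0, -0.0], [0.0, 1.0, -0.0], [0.0, -0.0, -1.0]]
wrist_force: [-0.0, -0.3, -3.0]
gripper_width: 0.206
gripper_force: 30.0
```

View pics/z7.png

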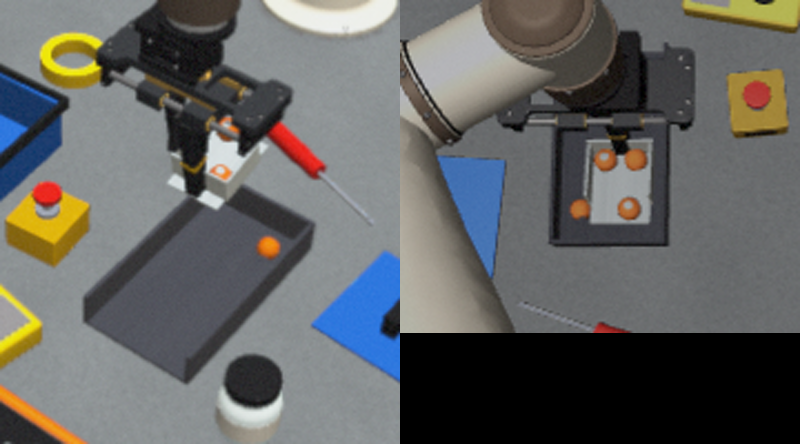

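All three caps are riding in the scoop (right panel: (605,158), (636,158), (629,208)), with one left in the tray at (580,209). I'll work out the scoop's tilt from the lip row.

```bash
cat >> h.py <<'E'
def orange(name,box=None,mn=12):
    im=cv2.imread(f'pics/{name}.png'); h=cv2.cvtColor(im,cv2.COLOR_BGR2HSV)
    m=cv2.inRange(h,(5,170,110),(17,255,255))
    if box: q=np.zeros_like(m);q[box[1]:box[3],box[0]:box[2]]=255;m&=q
    n,_,s,c=cv2.connectedComponentsWithStats(m)
    return [(c[i].round(1).tolist(),int(s[i,4])) for i in range(1,n) if s[i,4]>=mn]
def scoop(tcp,yaw,th,pts):
    "scoop points (mm, scoop frame) -> world, gripped at (47,0,100), pitched th deg mouth-down"
    a=np.radians(th);b=np.radians(yaw);d=np.array(pts,float)/1000-[.047,0,.100]
    x=d[:,0]*np.cos(a)-d[:,2]*np.sin(a);z=d[:,0]*np.sin(a)+d[:,2]*np.cos(a);y=d[:,1]
    return np.c_[tcp[0]+x*np.cos(b)-y*np.sin(b),tcp[1]+x*np.sin(b)+y*np.cos(b),tcp[2]+.011+z]
E
python3 - <<'E'
from h import *
np.set_printoptions(precision=1,suppress=True)
P=[[-45,-33,2],[-45,33,2],[40,-33,36],[40,33,36]]
t=[.5699,.1398,.2006]
for th in (-20,-10,0,10): print(th,*[px(load(n),scoop(t,0,th,P)).tolist() for n in('t6','s6')])
print(orange('t6',(200,170,300,280)),orange('s6',(270,180,450,380)))
im=cv2.imread('pics/t6.png',0); print(im[215:270:1,240])
E
```

```text
-20 [[261.04491319216476, 261.4323063582155], [233.98586553236316, 261.7322078848474], [261.30706433806563, 224.43007369986566], [234.55828863902087, 224.70991286860135]] [[370.1110078000631, 229.47764444713968], [392.4018860090908, 240.5872458667356], [349.004344137234, 248.38836716658764], [371.79940336292907, 260.29117836622765]]
-10 [[262.0896009532258, 257.38693167256673], [235.54607173220472, 257.6794220495951], [261.55532653249895, 220.60837695385644], [234.94341418121292, 220.8850562559059]] [[366.8029870287458, 237.9863305832473], [388.94922334431396, 249.20430545962552], [346.4004057400899, 251.97160531911712], [369.20214027097836, 263.97089765933]]
0 [[262.9930229955255, 252.08707047815773], [236.90435969348874, 252.37227906737485], [261.7114452247541, 216.45441023021937], [235.19438569935826, 216.72822912963386]] [[362.844000674552, 246.41915828484593], [384.88671060738164, 257.76917093734176], [343.6841367406429, 255.13074812035822], [366.5154822097569, 267.23243174966643]]
10 [[263.7405058237199, 245.72389790022885], [238.0381343241407, 246.0021331470762], [261.7724339691073, 212.0776996084359], [235.30625041050706, 212.34902333414485]] [[358.3300678993744, 254.57761102121202], [380.31192761910734, 266.0814778812329], [340.9292759835573, 257.7746008375472], [363.81247959030094, 269.9820270342869]]
[([242.6, 232.5], 47), ([255.7, 231.6], 64), ([230.5, 253.5], 52), ([252.8, 254.5], 44)] [([390.4, 291.0], 68), ([286.3, 367.7], 153)]
[ 87  52  61  61  62  62  61  87 152 112 104 106  98 106 135 150 149 129
 122 117 100  89 148 158 160 160 160 156 157 158 157 158 158 157 157 157
 159 157 158 156 157 156 158 156 157 125  68  60  63  61  62  62  61  59
  49]
```

Tilt is about 16° mouth-up, so transport is safe. Next I go over the tub, lower in, and use its -x wall to pivot the mouth down.

```bash
python3 -m jog '0 2 -10 0 0.6; 0 4 -20 0 0.6; 0 5 -30 0 0.6; 0 5 -30 0 0.5; 0 5 -30 0 0'; python3 -m jog '0 5 -30 0 0; 0 5 -30 0 0; 0 5 -30 0 0; 0 5 -30 0 0; 0 4 -25 0 0'; python3 -m jog '0 0 -18 0 0;0 0 -12 0 0;0 0 -4 0 0; 0 0 0 0 0; 0 0 0 0 0'; python3 - <<'E'
from h import *
shot('top','t7');shot('scene','s7');print(orange('t7',(330,170,420,280)),orange('s7',(190,100,320,290)))
print(orange('t7',(215,170,280,280)))
np.set_printoptions(precision=1,suppress=True)
s=r.sense();print(px(load('t7'),scoop(s['tcp_pos'],2.3,-16,[[-45,0,2],[-45,-33,2],[-45,33,2],[40,0,36]])))
E
```

```text
time_s: 12.68
tcp_pos: [0.591, 0.0184, 0.2001]
ee_rot: [[-0.999, -0.04, -0.001], [-0.04, 0.999, -0.0], [0.001, -0.0, -1.0]]
wrist_force: [0.1, -0.9, -2.3]
gripper_width: 0.201
gripper_force: 30.0
time_s: 13.3
tcp_pos: [0.6149, -0.1268, 0.2]
ee_rot: [[-0.999, -0.04, -0.001], [-0.04, 0.999, -0.0], [0.001, -0.0, -1.0]]
wrist_force: [0.2, 0.2, -2.5]
gripper_width: 0.204
gripper_force: 30.0
time_s: 13.92
tcp_pos: [0.6152, -0.1583, 0.2008]
ee_rot: [[-0.999, -0.041, 0.0], [-0.041, 0.999, 0.0], [-0.0, 0.0, -1.0]]
wrist_force: [-0.5, 0.5, -3.2]
gripper_width: 0.21
gripper_force: 30.0
[([418.8, 173.2], 12), ([369.2, 215.0], 166)] [([261.3, 211.7], 62), ([193.9, 254.3], 76)]
[([230.8, 253.4], 56)]
[[370.4 240.6]
 [383.6 239.9]
 [357.2 241.2]
 [368.2 204. ]]
```

```bash
python3 -m jog '0 0 0 -15 0; 0 0 0 -25 0; 0 0 0 -20 0; 0 0 0 -10 0; 0 0 0 0 0'; python3 -m jog '0 -10 -0.4 0 0; 0 -15 -0.6 0 0; 0 -15 -0.6 0 0; 0 -15 -0.6 0 0; 0 0 0 0 0'
```

```text
time_s: 14.65
tcp_pos: [0.6146, -0.1589, 0.1295]
ee_rot: [[-0.999, -0.04, -0.002], [-0.04, 0.999, 0.0], [0.002, 0.0, -1.0]]
wrist_force: [0.2, -0.0, -2.7]
gripper_width: 0.202
gripper_force: 30.0
time_s: 15.28
tcp_pos: [0.565, -0.1614, 0.1352]
ee_rot: [[-0.999, -0.041, 0.016], [-0.041, 0.999, -0.001], [-0.016, -0.002, -1.0]]
wrist_force: [5.8, 0.5, 0.6]
gripper_width: 0.202
gripper_force: 30.0
```

```bash
python3 -m jog '0 -20 -0.8 2 0; 0 -20 -0.8 2 0; 0 -20 -0.8 3 0; 0 -15 -0.5 3 0; 0 0 0 0 0'; python3 - <<'E'
from h import *
shot('top','t8');shot('scene','s8');print(orange('t8',(330,170,420,280)),orange('s8',(190,100,320,290)))
a=cv2.imread('pics/s8.png')[150:290,190:330];b=cv2.imread('pics/t8.png')[160:300,320:460]
f=lambda i:cv2.resize(i,(400,400),interpolation=cv2.INTER_CUBIC)
cv2.imwrite('pics/z8.png',np.hstack([f(a),f(b)]))
E
```

```text
time_s: 15.9
tcp_pos: [0.4849, -0.1643, 0.1418]
ee_rot: [[-0.999, -0.04, 0.002], [-0.04, 0.999, -0.0], [-0.002, -0.0, -1.0]]
wrist_force: [2.1, 0.5, -1.3]
gripper_width: 0.199
gripper_force: 30.0
[([412.2, 177.1], 158)] [([193.7, 254.0], 82)]
```

View pics/z8.png

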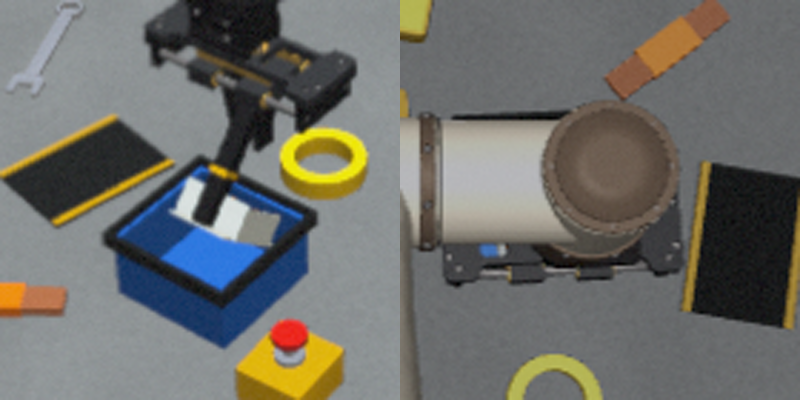

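The scoop is pitched ~45° mouth-down inside the tub. I'll pull it back from the wall, shake, lift and count.

```bash
python3 -m jog '0 30 1.2 0 0; 0 25 1 5 0; 0 0 0 0 0; 0 -15 -0.5 0 0; 0 15 0.5 5 0'; python3 -m jog '0 10 0 30 0; 0 0 0 40 0; 0 0 0 30 0; 0 0 0 0 0; 0 60 0 0 0'; python3 -m jog '0 60 0 0 0; 0 60 0 0 0;0 0 0 0 0; 0 0 0 0 0'; python3 - <<'E'
from h import *
shot('top','t9');shot('scene','s9');print(orange('t9',(330,140,420,280)),orange('s9',(190,100,320,290)))
print(orange('t9',(215,170,280,280))); s=r.sense()
for th in(30,40,50):print(th,px(load('s9'),scoop(s['tcp_pos'],2.3,th,[[-45,-33,2],[-45,33,2]])).round().tolist(),px(load('t9'),scoop(s['tcp_pos'],2.3,th,[[-45,-33,2],[-45,33,2]])).round().tolist())
E
```

```text
time_s: 16.62
tcp_pos: [0.5352, -0.1619, 0.1494]
ee_rot: [[-0.999, -0.039, -0.007], [-0.039, 0.999, 0.001], [0.007, 0.001, -1.0]]
wrist_force: [0.1, 0.2, -1.6]
gripper_width: 0.197
gripper_force: 30.0
time_s: 17.25
tcp_pos: [0.6045, -0.1618, 0.2494]
ee_rot: [[-0.999, -0.039, -0.007], [-0.039, 0.999, 0.002], [0.007, 0.002, -1.0]]
wrist_force: [2.5, -0.6, -1.1]
gripper_width: 0.204
gripper_force: 30.0
time_s: 17.75
tcp_pos: [0.7285, -0.1618, 0.2474]
ee_rot: [[-0.999, -0.04, -0.006], [-0.04, 0.999, 0.001], [0.006, 0.001, -1.0]]
wrist_force: [0.6, -0.0, -1.2]
gripper_width: 0.206
gripper_force: 30.0
[([412.4, 176.5], 179), ([348.4, 236.6], 50), ([369.7, 244.8], 13), ([362.1, 247.1], 18)] [([273.9, 234.1], 88), ([193.0, 256.3], 47)]
[([230.6, 253.4], 54)]
30 [[213.0, 237.0], [233.0, 248.0]] [[380.0, 165.0], [355.0, 166.0]]
40 [[207.0, 243.0], [227.0, 254.0]] [[380.0, 157.0], [354.0, 158.0]]
50 [[201.0, 248.0], [221.0, 259.0]] [[379.0, 148.0], [354.0, 149.0]]
```

```bash
python3 - <<'E'
from h import *
print(w(load('t9'),[(230.6,253.4)],.017), w(load('t9'),[(348.4,236.6),(369.7,244.8),(362.1,247.1)],.017))
E
```

```text
[[0.48820238 0.2072302 ]] [[ 0.53140807 -0.1170509 ]
 [ 0.50783504 -0.17535081]
 [ 0.50166276 -0.15418725]]
```

```bash
python3 -m jog '0 -15 50 0 -2.3; 0 -20 55 0 0; 0 -20 55 0 0; 0 -20 55 0 0; 0 -20 55 0 0'; python3 -m jog '0 -20 50 0 0; 0 -18 34 0 0; 0 0 0 -40 0; 0 0 0 -40 0; 0 0 0 -23 0';python3 -m jog '0 0 0 -8 0;0 0 0 0 0;0 0 0 0 0'
```

```text
time_s: 18.48
tcp_pos: [0.6329, 0.109, 0.2527]
ee_rot: [[-1.0, 0.0, 0.002], [0.0, 1.0, 0.001], [-0.002, 0.001, -1.0]]
wrist_force: [1.7, 0.9, -2.4]
gripper_width: 0.203
gripper_force: 30.0
time_s: 19.1
tcp_pos: [0.5949, 0.1911, 0.1473]
ee_rot: [[-1.0, 0.0, -0.001], [0.0, 1.0, 0.0], [0.001, 0.0, -1.0]]
wrist_force: [-0.1, -0.3, -1.6]
gripper_width: 0.201
gripper_force: 30.0
time_s: 19.48
tcp_pos: [0.5978, 0.1923, 0.1416]
ee_rot: [[-1.0, -0.0, 0.003], [-0.0, 1.0, 0.002], [-0.003, 0.002, -1.0]]
wrist_force: [0.0, 0.8, -1.5]
gripper_width: 0.203
gripper_force: 30.0
```

```bash
python3 -m jog '0 0 0 -8 0; 0 5 0 -5 0; 0 20 0 -2 0; 0 23 0 -6 0; 0 0 0 0 0'; python3 -m jog '0 22 0 -9 0; 0 15 0 -8 0; 0 15 0 -11 0; 0 0 0 0 0; 0 0 0 0 0'
```

```text
time_s: 20.1
tcp_pos: [0.6494, 0.1922, 0.1213]
ee_rot: [[-1.0, -0.001, 0.007], [-0.001, 1.0, 0.0], [-0.007, 0.0, -1.0]]
wrist_force: [2.2, -1.7, 5.4]
gripper_width: 0.205
gripper_force: 30.0
time_s: 20.72
tcp_pos: [0.7028, 0.1928, 0.0954]
ee_rot: [[-1.0, -0.002, 0.013], [-0.002, 1.0, 0.002], [-0.013, 0.002, -1.0]]
wrist_force: [4.9, -0.4, 7.5]
gripper_width: 0.201
gripper_force: 30.0
```

```bash
python3 -m jog '0 0 0 -2 0; 0 0 0 -1 0; 0 0 0 0 0;0 0 0 2 0;0 0 0 0 0'; python3 - <<'E'
from h import *
np.set_printoptions(precision=1,suppress=True)
shot('top','t10'); s=r.sense(); print(orange('t10',(215,170,280,280)))
for th in(-6,0,6,12):print(th,px(load('t10'),scoop(s['tcp_pos'],0,th,[[-45,0,2],[-45,-33,2],[-45,33,2]])).tolist())
im=cv2.imread('pics/t10.png',0);print(im[190:235,230],im[205,205:275])
E
```

```text
time_s: 21.35
tcp_pos: [0.7019, 0.1929, 0.0943]
ee_rot: [[-1.0, -0.002, 0.012], [-0.002, 1.0, 0.002], [-0.012, 0.002, -1.0]]
wrist_force: [4.0, 0.5, 8.0]
gripper_width: 0.202
gripper_force: 30.0
[([230.8, 253.4], 56)]
-6 [[236.62017046352815, 213.40299438204474], [248.4840561765444, 213.28099173654758], [224.7532869340735, 213.52535067070966]]
0 [[237.32798724171943, 210.79116417065788], [249.08415538447264, 210.67078782675998], [225.5688411052492, 210.91192899006512]]
6 [[237.9646109232535, 207.7937530650036], [249.62289141679912, 207.67496978761525], [226.30337125975217, 207.91296484605004]]
12 [[238.52630749130037, 204.44630111273835], [250.09713256971747, 204.3290644100587], [226.95254074157828, 204.56401099032172]]
[157 156 158 156 158 157 158 155 159 158 158 156 157 158 158  81  55  60
  62  62  60  55  63  56  60  58  59  60  58  56  59  58  60  57  57  59
  59  59  59  61  61  61  62  63  60] [110 108 109 107 105 106 108 108 109 111 107 109 110 101  59  48  22  10
  33  59  62  71  84  86  85  81  85  84  88  81  76  75  79  80  77  76
  81  78  75  78  77  74  76  75  72  60  60  59  62  63  59  60  61  58
  57  57  60  60  58  55  58  56  61  62  57  24  60 106 104 105]
```

```bash
python3 - <<'E'
from h import *
shot('scene','s10'); c=load('s10'); s=r.sense()
P=[[-45,-33,0],[-45,33,0],[57,-9,0],[57,9,0],[47,0,0],[47,0,60],[42,36,32],[-23,36,32]]
for th in(0,11):print(px(c,scoop(s['tcp_pos'],0,th,P)).round(0).tolist())
a=cv2.imread('pics/s10.png')[230:390,290:450]
cv2.imwrite('pics/z9.png',cv2.resize(a,(600,600),interpolation=cv2.INTER_CUBIC))
E
```

```text
[[347.0, 316.0], [370.0, 329.0], [331.0, 347.0], [337.0, 351.0], [336.0, 346.0], [337.0, 330.0], [351.0, 344.0], [366.0, 327.0]]
[[342.0, 325.0], [364.0, 338.0], [326.0, 351.0], [332.0, 355.0], [331.0, 351.0], [335.0, 332.0], [347.0, 347.0], [363.0, 334.0]]
```

View pics/z9.png

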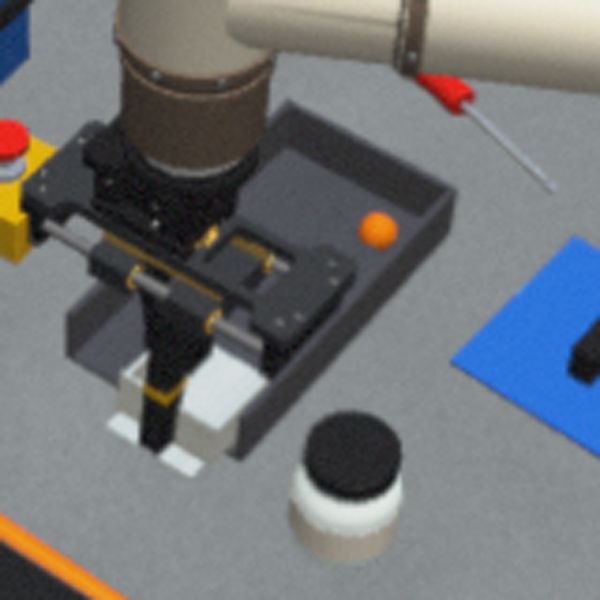

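```bash
python3 - <<'E'
from h import *
c=load('s10')
uv=[(290+x/3.75,230+y/3.75) for x,y in[(108,425),(190,476)]]
for z in(.004,.008,.015,.025): print(z,w(c,uv,z).round(4).tolist())
print(w(load('t10'),[(237,205)],.006),r.sense()['tcp_pos'])
E
```

```text
0.004 [[0.72, 0.1549], [0.7204, 0.2195]]
0.008 [[0.7225, 0.1568], [0.723, 0.2211]]
0.015 [[0.7269, 0.16], [0.7274, 0.224]]
0.025 [[0.7332, 0.1646], [0.7336, 0.228]]
[[0.62695407 0.19441989]] [0.70191641 0.19292957 0.09423818]
```

Scene crop: the scoop is still ~8–10° nose-down, with its back edge at (108–190, 425–476), and the grip has slid down the handle. I'll release it to sit flat on the tray floor and re-grip.

```bash
python3 -m jog '0.45 0 0 0 0; 0.45 0 0 0 0; 0.45 0 0 0 0; 0.45 0 0 0 0; 0.45 0 0 0 0'; python3 - <<'E'
from h import *
np.set_printoptions(precision=4,suppress=True)
shot('top','t11');shot('scene','s11')
im=cv2.imread('pics/t11.png',0);col=im[190:235,230].astype(int);v=190+np.argmin(np.diff(col[:40]));print(col,v,w(load('t11'),[(237,v+.5)],.006))
P=[[x,y,0.008] for x in(.70,.71,.72,.73) for y in(.16,.222)]
c=load('s11');b=cv2.imread('pics/s11.png',0);print(px(c,P).round(0).tolist())
print(r.sense()['tcp_pos'],r.sense()['gripper_width'])
E
```

```text
time_s: 22.08
tcp_pos: [0.697, 0.1921, 0.0894]
ee_rot: [[-1.0, -0.0, -0.0], [-0.0, 1.0, -0.0], [0.0, -0.0, -1.0]]
wrist_force: [-0.0, 0.1, 0.9]
gripper_width: 0.445
gripper_force: 0.0
[157 157 157 158 155 158 156 156 157 158 156 157 157 156 157 154  81  57
  62  63  63  58  59  63  61  61  60  60  55  60  59  60  59  60  58  57
  61  59  61  60  57  60  59  59  61] 205 [[0.6255 0.1944]]
[[326.0, 338.0], [347.0, 351.0], [323.0, 341.0], [344.0, 354.0], [321.0, 343.0], [342.0, 356.0], [318.0, 346.0], [339.0, 359.0]]
[0.6971 0.1921 0.0896] 0.4492742965454107
```

```bash
python3 -m jog '0.45 20.5 1.5 4 0; 0.45 0 0 0 0; 0 0 0 0 0; 0 0 0 0 0; 0 0 0 0 0';python3 -m jog '0 0 0 0 0; 0 0 0 0 0; 0 0 0 0 0; 0 0 0 0.8 0; 0 0 0 0 0'
```

```text
time_s: 22.8
tcp_pos: [0.7173, 0.1936, 0.0937]
ee_rot: [[-1.0, -0.0, -0.0], [-0.0, 1.0, -0.0], [0.0, -0.0, -1.0]]
wrist_force: [0.5, 0.8, -1.8]
gripper_width: 0.2
gripper_force: 30.0
time_s: 23.42
tcp_pos: [0.7175, 0.1935, 0.094]
ee_rot: [[-1.0, 0.0, -0.0], [0.0, 1.0, -0.0], [0.0, -0.0, -1.0]]
wrist_force: [-0.2, 0.2, -1.8]
gripper_width: 0.197
gripper_force: 30.0
```

```bash
python3 -m jog '0 -15 0 -1 0; 0 -25 0 -0.3 0; 0 -25 0 0 0; 0 -20 0 0 0; 0 -15 0 0 0';python3 -m jog '0 -15 0 0 0; 0 -15 0 0 0; 0 -15 0 0 0; 0 -12 0 0 0; 0 -10 0 0 0';python3 -m jog '0 -7 0 0 0; 0 -5 0 0 0; 0 0 0 0 0; 0 0 0 0 0'; python3 - <<'E'
from h import *
shot('top','t12');print(orange('t12',(215,170,280,280)));c=load('t12');im=cv2.imread('pics/t12.png',0)
print(px(c,[[.4455,.192,.006],[.4455,.225,.006]]),im[245:275,240])
E
```

```text
time_s: 24.05
tcp_pos: [0.6209, 0.1948, 0.0968]
ee_rot: [[-1.0, -0.002, 0.01], [-0.002, 1.0, 0.003], [-0.01, 0.003, -1.0]]
wrist_force: [2.5, -0.5, 4.3]
gripper_width: 0.206
gripper_force: 30.0
time_s: 24.68
tcp_pos: [0.5545, 0.1953, 0.0966]
ee_rot: [[-1.0, -0.002, 0.011], [-0.002, 1.0, 0.004], [-0.011, 0.004, -1.0]]
wrist_force: [3.7, -0.4, 2.6]
gripper_width: 0.205
gripper_force: 30.0
time_s: 25.18
tcp_pos: [0.5416, 0.195, 0.096]
ee_rot: [[-1.0, -0.002, 0.008], [-0.002, 1.0, 0.003], [-0.008, 0.003, -1.0]]
wrist_force: [2.9, 0.4, 8.8]
gripper_width: 0.199
gripper_force: 30.0
[([229.4, 264.3], 38)]
[[236.55509311 269.2634146 ]
 [224.54231369 269.3972434 ]] [163 164 163 163 163 164 163 162 164 163 163 163 163 163 163 165 164 165
 163  83  61  64  63  63  49  25  86 109 112 110]
```

```bash
python3 -m jog '0 -5 0 0 0; 0 -5 0 0 0; 0 -4 0 0 0; 0 0 0 0 0; 0 0 0 0 0'; python3 - <<'E'
from h import *
shot('top','t12');print(orange('t12',(215,170,280,280)));im=cv2.imread('pics/t12.png',0)
print(im[245:275,240])
E
```

```text
time_s: 25.85
tcp_pos: [0.5279, 0.1951, 0.096]
ee_rot: [[-1.0, -0.002, 0.008], [-0.002, 1.0, 0.003], [-0.008, 0.003, -1.0]]
wrist_force: [2.6, -0.0, 8.6]
gripper_width: 0.202
gripper_force: 30.0
[([229.6, 264.5], 37)]
[157 163 163 165 164 164 164 163 163 164 164 163 164 163 164 163 164 163
 164 165 164 164 146  76  45  29  89 113 112 111]
```

```bash
python3 -m jog '0 -4 0 0 0; 0 -1 0 0 0; 0 0 0 0 0; 0 2 0 0 0; 0 4 0 0 0'; python3 -m jog '0 6 0 0 0; 0 8 0 0 0;0 6 0 0 0; 0 3 0 0 0;0 0 0 0 0'; python3 - <<'E'
from h import *
shot('top','t13');print(orange('t13',(215,170,280,280)));im=cv2.imread('pics/t13.png',0)
print(im[235:275,240])
E
```

```text
time_s: 26.52
tcp_pos: [0.528, 0.1947, 0.096]
ee_rot: [[-1.0, -0.001, 0.005], [-0.001, 1.0, 0.002], [-0.005, 0.002, -1.0]]
wrist_force: [-3.7, 2.8, 15.8]
gripper_width: 0.201
gripper_force: 30.0
time_s: 27.15
tcp_pos: [0.5491, 0.1946, 0.0955]
ee_rot: [[-1.0, -0.001, 0.002], [-0.001, 1.0, 0.002], [-0.002, 0.002, -1.0]]
wrist_force: [-4.0, 1.9, 12.0]
gripper_width: 0.203
gripper_force: 30.0
[([228.7, 262.0], 43)]
[ 17  80 102 134 160 161 162 163 164 164 163 161 162 164 160 160 162 161
 162 161 161 162 161 161 161 162 161 163 162 160 162 162 122  73  48  18
  87 112 112 110]
```

```bash
python3 -m jog '0 6 0 0 0; 0 6 0 0 0;0 3 0 0 0; 0 0 0 0 0'; python3 - <<'E'
from h import *
shot('top','t14');print(orange('t14',(215,170,280,280)));im=cv2.imread('pics/t14.png',0)
print(im[225:275,240])
E
```

```text
time_s: 27.7
tcp_pos: [0.5628, 0.1941, 0.0938]
ee_rot: [[-1.0, 0.0, -0.002], [0.0, 1.0, 0.0], [0.002, 0.0, -1.0]]
wrist_force: [-2.8, 2.9, 6.0]
gripper_width: 0.206
gripper_force: 30.0
[([229.8, 248.5], 32)]
[ 64  64  63  59  35  24 153 127 123 125 126 124 133 160 162 162 162 161
 162 161 160 163 162 160 162 160 160 161 161 161 162 159 162 162 160 162
 162 162 161 160 135  74  63  64  45  28  89 113 111 110]
```

```bash
python3 -m jog '0 4 0 0 0; 0 4 0 0 0;0 2 0 4 0; 0 0 0 8 0; 0 0 0 15 0'; python3 -m jog '0 0 0 20 0; 0 0 0 20 0; 0 0 0 20 0; 0 0 0 15 0;0 0 0 5 0';python3 -m jog '0 0 0 0 0; 0 0 0 0 0'; python3 - <<'E'
from h import *
shot('top','t15');print(orange('t15',(215,150,290,280)));im=cv2.imread('pics/t15.png',0);s=r.sense();print(s['tcp_pos'])
print(im[215:275,240])
for th in(-16,-8,0):print(th,px(load('t15'),scoop(s['tcp_pos'],0,th,[[-45,0,2],[40,0,36]])).tolist())
E
```

```text
time_s: 28.38
tcp_pos: [0.5731, 0.1932, 0.12]
ee_rot: [[-1.0, 0.0, -0.002], [0.0, 1.0, -0.001], [0.002, -0.001, -1.0]]
wrist_force: [0.1, -0.1, -2.9]
gripper_width: 0.208
gripper_force: 30.0
time_s: 29.0
tcp_pos: [0.574, 0.1938, 0.2016]
ee_rot: [[-1.0, 0.0, 0.002], [0.0, 1.0, 0.001], [-0.002, 0.001, -1.0]]
wrist_force: [-0.8, 0.5, -3.2]
gripper_width: 0.203
gripper_force: 30.0
time_s: 29.25
tcp_pos: [0.5731, 0.1934, 0.1992]
ee_rot: [[-1.0, 0.0, -0.002], [0.0, 1.0, -0.001], [0.002, -0.001, -1.0]]
wrist_force: [-0.1, 0.2, -2.3]
gripper_width: 0.205
gripper_force: 30.0
[([220.8, 229.3], 66)]
[0.57321093 0.19336331 0.19917899]
[ 65  60  61  64  63 151 133 136 145 146 138 143 143 154 151 151 148 148
 147 144 146 146 128 125 125 108 107  87  85  91 114 120 136 143 154 134
 130 129 130 115 107  88  86  64  63  60  60  61  63  61  60  60  60  62
  48  24  87 110 109 109]
-16 [[226.41133871994887, 259.09457692003383], [226.55524588197937, 222.1141339577082]]
-8 [[227.73350376127073, 255.55637741600512], [226.861816761124, 218.9734689501169]]
0 [[228.91110227816736, 251.23885884868315], [227.0735225301612, 215.63327972050593]]
```

```bash
python3 -m jog '0 2 -10 0 0.6; 0 4 -20 0 0.6; 0 5 -30 0 0.6; 0 5 -35 0 0.5; 0 5 -40 0 0'; python3 -m jog '0 5 -40 0 0; 0 5 -40 0 0; 0 5 -40 0 0; 0 4 -35 0 0; 0 2 -30 0 0'; python3 -m jog '0 0 -20 0 0;0 0 -10 0 0;0 0 -2 0 0; 0 0 0 0 0; 0 0 0 0 0'; python3 - <<'E'
from h import *
shot('top','t16');print(orange('t16',(330,190,410,280)));s=r.sense();print(s['tcp_pos'])
E
```

```text
time_s: 29.92
tcp_pos: [0.5946, 0.0571, 0.1998]
ee_rot: [[-0.999, -0.041, -0.001], [-0.041, 0.999, -0.0], [0.001, -0.0, -1.0]]
wrist_force: [-0.3, 0.1, -3.0]
gripper_width: 0.21
gripper_force: 30.0
time_s: 30.55
tcp_pos: [0.6154, -0.1285, 0.1997]
ee_rot: [[-0.999, -0.039, -0.001], [-0.039, 0.999, -0.0], [0.001, -0.0, -1.0]]
wrist_force: [1.0, 0.3, -3.3]
gripper_width: 0.205
gripper_force: 30.0
time_s: 31.18
tcp_pos: [0.6157, -0.1576, 0.2002]
ee_rot: [[-0.999, -0.041, 0.0], [-0.041, 0.999, 0.0], [-0.0, 0.0, -1.0]]
wrist_force: [0.7, -0.1, -1.6]
gripper_width: 0.203
gripper_force: 30.0
[([360.9, 211.1], 58), ([348.4, 236.6], 48), ([371.4, 245.0], 16), ([361.8, 246.9], 19)]
[ 0.61575719 -0.1576196   0.20026535]
```

```bash
python3 -m jog '0 0 0 -15 0; 0 0 0 -25 0; 0 0 0 -20 0; 0 0 0 -10 0; 0 0 0 0 0'; python3 -m jog '0 -17 -0.6 0 0; 0 -13 -0.5 10 0; 0 -13 -0.5 10 0; 0 -20 -0.8 13 0; 0 -22 -0.8 10 0'; python3 -m jog '0 -23 -0.9 5 0; 0 -24 -1 2 0; 0 0 0 0 0'
```

```text
time_s: 31.85
tcp_pos: [0.6151, -0.1583, 0.129]
ee_rot: [[-0.999, -0.04, -0.002], [-0.04, 0.999, -0.0], [0.002, 0.0, -1.0]]
wrist_force: [-0.5, 0.3, -2.2]
gripper_width: 0.206
gripper_force: 30.0
time_s: 32.48
tcp_pos: [0.5364, -0.1618, 0.1785]
ee_rot: [[-0.999, -0.042, 0.017], [-0.042, 0.999, -0.002], [-0.017, -0.003, -1.0]]
wrist_force: [5.3, 0.2, 0.9]
gripper_width: 0.205
gripper_force: 30.0
time_s: 32.85
tcp_pos: [0.4859, -0.1642, 0.1857]
ee_rot: [[-0.999, -0.042, 0.012], [-0.042, 0.999, -0.002], [-0.012, -0.003, -1.0]]
wrist_force: [2.4, 1.4, 7.2]
gripper_width: 0.2
gripper_force: 30.0
```

```bash
python3 -m jog '0 15 0.6 5 0; 0 25 1 0 0; 0 0 0 0 0; 0 -15 -0.5 0 0; 0 15 0.5 0 0'; python3 -m jog '0 10 0 30 0; 0 0 0 40 0; 0 60 0 0 0; 0 60 0 0 0; 0 60 0 0 0'; python3 -m jog '0 0 0 0 0;0 0 0 0 0'; python3 - <<'E'
from h import *
shot('top','t17');shot('scene','s17');print(orange('t17',(330,140,420,280)),orange('t17',(215,170,280,280)))
a=cv2.imread('pics/s17.png')[190:290,190:310];b=cv2.imread('pics/t17.png')[150:280,320:480]
cv2.imwrite('pics/z10.png',np.hstack([cv2.resize(a,(400,333)),cv2.resize(b,(400,333))]))
E
```

```text
time_s: 33.48
tcp_pos: [0.5205, -0.162, 0.1857]
ee_rot: [[-0.999, -0.039, -0.002], [-0.039, 0.999, 0.001], [0.002, 0.001, -1.0]]
wrist_force: [1.3, -0.3, -1.3]
gripper_width: 0.197
gripper_force: 30.0
time_s: 34.1
tcp_pos: [0.7146, -0.162, 0.256]
ee_rot: [[-0.999, -0.04, 0.0], [-0.04, 0.999, -0.0], [-0.0, -0.0, -1.0]]
wrist_force: [1.4, 0.4, -0.9]
gripper_width: 0.195
gripper_force: 30.0
time_s: 34.35
tcp_pos: [0.7129, -0.162, 0.2542]
ee_rot: [[-0.999, -0.04, -0.002], [-0.04, 0.999, -0.0], [0.002, -0.0, -1.0]]
wrist_force: [-0.3, 0.5, -1.1]
gripper_width: 0.2
gripper_force: 30.0
[([412.5, 176.4], 182), ([348.3, 236.5], 48), ([369.7, 244.8], 13), ([361.9, 246.9], 18)] []
```

View pics/z10.png

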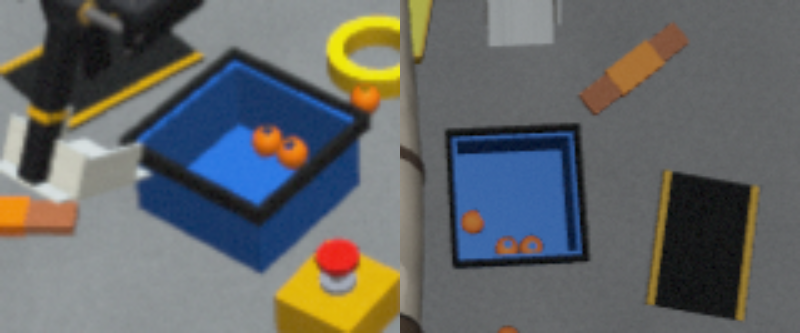

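Scene crop: three caps are in the tub, at (267,140), (292,152) and, from the top view, (472,221). One hopped over the near wall onto the bench, at scene (366,98) and top (508,329). It has spilled, so I may pick it by hand. First I park the scoop.

```bash
python3 - <<'E'
from h import *
np.set_printoptions(precision=4,suppress=True)
c=load('t17');s=r.sense();print(orange('t17',(330,262,400,300)))
for th in(30,40,50):print(th,px(c,scoop(s['tcp_pos'],2.3,th,[[-45,0,2]])))
im=cv2.imread('pics/t17.png',0);print(im[155:185,368])
for p,a in orange('t17',(330,262,400,300)): print(w(c,[p],.013))
E
```

```text
[([362.4, 281.8], 37)]
30 [[368.1159 170.891 ]]
40 [[367.3523 162.6718]]
50 [[366.7534 153.9345]]
[154 154 153 154 152 154 152 154 153 154 151 153 134 108 104 103 101 104
 104 103 106 101 102 101  99 104 100 103 101 100]
[[ 0.4066 -0.1528]]
```

```bash
python3 -m jog '0 -41 -35 0 -6.2; 0 -41 -35 0 -6.1; 0 -41 -35 0 0; 0 -41 -35 0 0; 0 -41 -35 0 0'; python3 -m jog '0 -39 -33 0 0; 0 0 0 -30 0; 0 0 0 -40 0; 0 0 0 -30 0; 0 0 0 -9 0';python3 -m jog '0 0 0 0 0;0 0 0 0 0'
```

```text
time_s: 35.08
tcp_pos: [0.5059, -0.3376, 0.2575]
ee_rot: [[-0.985, 0.174, 0.003], [0.174, 0.985, -0.001], [-0.003, -0.001, -1.0]]
wrist_force: [0.8, -1.7, -0.3]
gripper_width: 0.202
gripper_force: 30.0
time_s: 35.7
tcp_pos: [0.4678, -0.3693, 0.146]
ee_rot: [[-0.985, 0.174, -0.001], [0.174, 0.985, 0.001], [0.001, 0.0, -1.0]]
wrist_force: [1.0, -0.1, -1.5]
gripper_width: 0.194
gripper_force: 30.0
time_s: 35.95
tcp_pos: [0.4705, -0.3704, 0.1483]
ee_rot: [[-0.985, 0.173, 0.003], [0.173, 0.985, -0.002], [-0.004, -0.001, -1.0]]
wrist_force: [1.6, 0.3, -2.3]
gripper_width: 0.197
gripper_force: 30.0
```

```bash
python3 -m jog '0 0 0 -15 0; 0 0 0 -7 0; 0 21 -3.7 -4 0; 0 11 -1.9 -5 0; 0 11 -1.9 -5 0'; python3 -m jog '0 14 -2.4 -8 0; 0 15 -2.6 -11 0; 0 0 0 0 0; 0 0 0 0 0'; python3 - <<'E'
from h import *
np.set_printoptions(precision=4,suppress=True)
shot('top','t18');shot('scene','s18');c=load('t18');s=r.sense()
for th in(0,8,16):print(th,px(c,scoop(s['tcp_pos'],-10,th,[[-45,0,2]])))
u,v=px(c,scoop(s['tcp_pos'],-10,0,[[-45,0,2]]))[0].round().astype(int);im=cv2.imread('pics/t18.png',0);print(u,v,im[v-15:v+15,u])
E
```

```text
time_s: 36.58
tcp_pos: [0.5149, -0.3786, 0.1121]
ee_rot: [[-0.985, 0.172, 0.004], [0.172, 0.985, -0.003], [-0.004, -0.003, -1.0]]
wrist_force: [1.2, 0.5, 7.9]
gripper_width: 0.197
gripper_force: 30.0
time_s: 37.08
tcp_pos: [0.5446, -0.3836, 0.0933]
ee_rot: [[-0.985, 0.172, 0.006], [0.172, 0.985, -0.004], [-0.007, -0.003, -1.0]]
wrist_force: [2.9, -0.8, 5.1]
gripper_width: 0.199
gripper_force: 30.0
0 [[439.1771 263.9827]]
8 [[438.6941 259.3262]]
16 [[438.4784 254.1533]]
439 264 [157 157 156 156 157 156 157 156 133  49  16  22  17  17  21  25  20  25
  24  17  19  20  18  74 105 102 104 102 103 101]
```

```bash
python3 -m jog '0.5 0 0 0 0; 0.5 0 0 0 0; 0.5 0 0 0 0; 0.5 0 0 0 0;0.5 0 0 0 0'; python3 -m jog '0.5 0 0 30 0; 0.5 0 0 40 0; 0.5 -20 0 40 0; 0.5 -50 30 0 0; 0.5 -40 30 0 0'; python3 -m jog '0.8 0 30 0 0; 0.8 0 0 0 0; 0.8 0 0 0 0'; python3 - <<'E'
from h import *
np.set_printoptions(precision=4,suppress=True)
shot('top','t19');shot('wrist','w19');shot('scene','s19');s=r.sense()
print(s['tcp_pos'],orange('t19',(330,190,420,300)),orange('w19'),orange('s19',(190,150,350,300)))
np.set_printoptions(precision=1,suppress=True)
for n in('w19','t19','s19'): print(n,px(load(n),[[.407,-.153,.013],[.403,-.205,.012]]))
E
```

```text
time_s: 37.8
tcp_pos: [0.5415, -0.3824, 0.0909]
ee_rot: [[-0.985, 0.174, -0.0], [0.174, 0.985, 0.0], [0.0, 0.0, -1.0]]
wrist_force: [-0.5, -0.0, -0.1]
gripper_width: 0.493
gripper_force: 0.0
time_s: 38.42
tcp_pos: [0.4301, -0.3218, 0.2015]
ee_rot: [[-0.985, 0.175, 0.001], [0.175, 0.985, 0.0], [-0.001, 0.0, -1.0]]
wrist_force: [1.6, 1.0, -0.9]
gripper_width: 0.501
gripper_force: 0.0
time_s: 38.8
tcp_pos: [0.4321, -0.2927, 0.2014]
ee_rot: [[-0.985, 0.173, 0.001], [0.173, 0.985, -0.0], [-0.001, -0.0, -1.0]]
wrist_force: [0.7, 0.1, -0.4]
gripper_width: 0.745
gripper_force: 0.0
[ 0.4319 -0.293   0.2008] [([348.0, 239.0], 12)] [([482.6, 150.2], 220), ([537.3, 287.3], 202)] [([299.1, 219.1], 46), ([273.9, 234.1], 87), ([193.8, 254.2], 78)]
w19 [[483.8 152.5]
 [418.4 158.6]]
t19 [[362.5 281.7]
 [381.5 282.9]]
s19 [[299.8 220.3]
 [286.7 212.6]]
```

```bash
python3 - <<'E'
from h import *
np.set_printoptions(precision=4,suppress=True)
im=cv2.imread('pics/t17.png');h=cv2.cvtColor(im,cv2.COLOR_BGR2HSV)
m=cv2.inRange(h,(22,110,90),(35,255,255));q=np.zeros_like(m);q[275:330,345:405]=255
pts=cv2.findNonZero(m&q).reshape(-1,2);P=w(load('t17'),pts,.024);cc,rr=cv2.minEnclosingCircle((P*1000).astype(np.float32));print('tape',cc,rr)
for n,b in(('t17',(330,262,400,300)),('s17',(280,200,320,235)),('w19',(440,120,520,180)),('s19',(280,200,320,235))):
    im=cv2.imread(f'pics/{n}.png');h=cv2.cvtColor(im,cv2.COLOR_BGR2HSV);m=cv2.inRange(h,(3,120,60),(19,255,255))
    q=np.zeros_like(m);q[b[1]:b[3],b[0]:b[2]]=255;p=cv2.findNonZero(m&q).reshape(-1,2);e=(p.min(0)+p.max(0))/2
    print(n,p.min(0),p.max(0),w(load(n),[e],.013))
E
```

```text
tape (355.8117980957031, -179.82180786132812) 45.10546875
t17 [359 277] [367 286] [[ 0.4074 -0.1545]]
s17 [280 215] [303 234] [[ 0.4359 -0.1602]]
w19 [467 137] [499 168] [[ 0.4069 -0.1536]]
s19 [280 215] [303 234] [[ 0.4359 -0.1602]]
```

```bash
python3 -m jog '0.55 -5 47 0 10.7; 0.55 -10 46 0 10.7; 0.55 -10 46 0 10.6; 0.55 0 0 -40 0; 0.55 0 0 -40 0'; python3 -m jog '0.55 0 0 0 0; 0.55 0 0 0 0; 0.55 0 0 0 0'; python3 - <<'E'
from h import *
shot('wrist','w20');print(r.sense()['tcp_pos'],orange('w20'));print(px(load('w20'),[[.407,-.154,.013]]))
E
```

```text
time_s: 39.58
tcp_pos: [0.4076, -0.1531, 0.1208]
ee_rot: [[-0.927, -0.376, 0.003], [-0.376, 0.927, -0.0], [-0.002, -0.001, -1.0]]
wrist_force: [0.2, -0.6, 0.2]
gripper_width: 0.551
gripper_force: 0.0
time_s: 39.95
tcp_pos: [0.4079, -0.1537, 0.1226]
ee_rot: [[-0.927, -0.374, 0.003], [-0.374, 0.927, -0.0], [-0.003, -0.001, -1.0]]
wrist_force: [0.9, 0.2, -0.0]
gripper_width: 0.55
gripper_force: 0.0
[ 0.40772664 -0.15365913  0.12249938] [([296.3, 409.5], 176)]
[[317.04328943 237.38171554]]
```

```bash
python3 - <<'E'
from h import *
shot('scene','s20');print(orange('s20',(190,150,420,330)),orange('s19',(190,150,420,330)))
im=cv2.imread('pics/w20.png')[200:280,280:360];print(im[::10,::10].tolist())
print(w(load('w20'),[(296.3,409.5)],.013),load('w20')['origin'])
E
python3 - <<'E'
import cv2
cv2.imwrite('pics/z11.png',cv2.imread('pics/w20.png'))
E
```

```text
[([299.2, 219.0], 47), ([273.9, 234.1], 87), ([193.8, 253.9], 85), ([209.9, 317.2], 178)] [([299.1, 219.1], 46), ([273.9, 234.1], 87), ([193.8, 254.2], 78), ([209.7, 317.0], 179)]
[[[120, 231, 230], [119, 231, 231], [121, 232, 231], [118, 232, 232], [120, 232, 231], [122, 231, 232], [121, 231, 231], [124, 234, 233]], [[116, 229, 230], [119, 232, 231], [121, 233, 232], [119, 231, 230], [121, 232, 231], [123, 233, 232], [121, 233, 231], [135, 135, 134]], [[150, 146, 145], [138, 141, 141], [111, 227, 231], [112, 229, 231], [99, 205, 219], [133, 132, 131], [144, 143, 143], [142, 138, 137]], [[149, 145, 144], [143, 142, 141], [63, 86, 128], [76, 126, 215], [82, 136, 223], [78, 126, 219], [146, 144, 142], [141, 140, 137]], [[146, 143, 140], [142, 140, 138], [64, 99, 169], [119, 140, 194], [141, 139, 137], [82, 135, 224], [144, 143, 140], [137, 131, 132]], [[147, 143, 140], [143, 141, 136], [149, 147, 143], [79, 126, 217], [89, 138, 222], [76, 119, 215], [139, 138, 133], [150, 146, 146]], [[143, 138, 138], [152, 145, 146], [151, 146, 144], [149, 144, 140], [141, 138, 136], [149, 146, 142], [142, 139, 137], [146, 142, 138]], [[147, 142, 140], [145, 142, 138], [147, 141, 140], [146, 142, 140], [144, 139, 137], [143, 139, 138], [143, 139, 137], [143, 140, 136]]]
[[ 0.5363864  -0.11840394]] [ 0.33464336 -0.18253946  0.27711319]
```

View pics/z11.png

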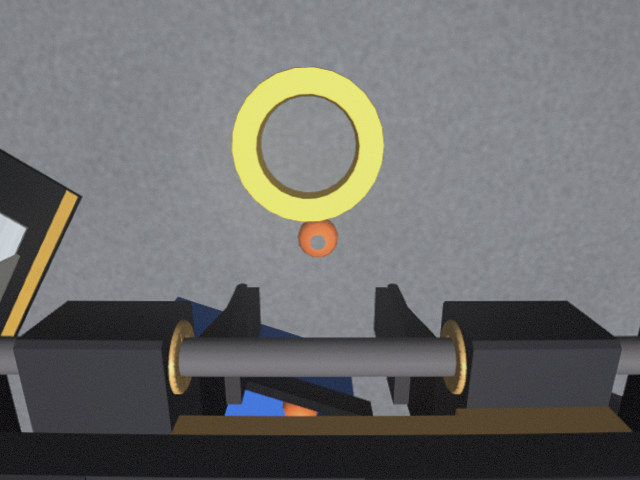

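The wrist view shows the spilled cap standing at (318,238), just beside the tape and exactly at the predicted (317,237). The jaws straddle it clear of the tape.

```bash
python3 -m jog '0.55 0 0 -45 0; 0.55 0 0 -40 0; 0.55 0 0 -16 0; 0.55 0 0 -5 0; 0.55 0 0 0 0'; python3 -m jog '0 0 0 0 0; 0 0 0 0 0; 0 0 0 0 0; 0 0 0 0 0; 0 0 0 0 0'
```

```text
time_s: 40.67
tcp_pos: [0.4073, -0.1535, 0.0157]
ee_rot: [[-0.927, -0.375, 0.001], [-0.375, 0.927, -0.0], [-0.001, -0.001, -1.0]]
wrist_force: [0.4, -0.5, 0.3]
gripper_width: 0.551
gripper_force: 0.0
time_s: 41.3
tcp_pos: [0.407, -0.1534, 0.0155]
ee_rot: [[-0.927, -0.375, 0.001], [-0.375, 0.927, -0.0], [-0.001, -0.0, -1.0]]
wrist_force: [-0.6, -0.2, 4.9]
gripper_width: 0.278
gripper_force: 30.0
```

```bash
python3 -m jog '0 0 0 10 0; 0 0 0 40 0; 0 0 0 50 0; 0 0 0 50 0; 0 40 -8 0 0'; python3 -m jog '0 45 -8 0 0; 0 45 -8 0 0; 0 38 -8 0 0; 0 0 0 0 0; 0 0 0 0 0'; python3 - <<'E'
from h import *
shot('scene','s21');print(orange('s21',(190,100,420,330)))
E
```

```text
time_s: 41.92
tcp_pos: [0.4477, -0.1615, 0.1708]
ee_rot: [[-0.927, -0.375, 0.011], [-0.375, 0.927, -0.0], [-0.01, -0.004, -1.0]]
wrist_force: [0.8, 0.1, -0.1]
gripper_width: 0.285
gripper_force: 30.0
time_s: 42.55
tcp_pos: [0.5736, -0.1853, 0.1648]
ee_rot: [[-0.927, -0.374, -0.002], [-0.374, 0.927, 0.0], [0.001, 0.001, -1.0]]
wrist_force: [-0.6, -0.4, -0.5]
gripper_width: 0.28
gripper_force: 30.0
[([248.4, 204.0], 55), ([273.9, 234.1], 87), ([193.8, 254.0], 81), ([209.9, 317.1], 176)]
```

Cap held (0.28 opening). Lowering it into the tub.

```bash
python3 -m jog '0 0 0 -45 0; 0 0 0 -45 0; 0 0 0 -35 0; 0 0 0 -3 0; 0 0 0 0 0'; python3 -m jog '0.45 0 0 0 0; 0.45 0 0 0 0; 0.45 0 0 0 0; 0.45 0 0 40 0; 0.45 0 0 50 0'; python3 -m jog '0.45 0 20 50 0; 0.6 0 60 40 0; 0.7 0 60 0 0; 0.8 0 60 0 0;1 0 0 0 0'; python3 - <<'E'
from h import *
np.set_printoptions(precision=4,suppress=True)
shot('scene','s22');shot('top','t22');print(orange('s22',(190,100,420,330)),orange('t22',(200,130,420,330)))
c=load('t22')
im=cv2.imread('pics/t22.png');h=cv2.cvtColor(im,cv2.COLOR_BGR2HSV);m=cv2.inRange(h,(100,130,60),(125,255,255));q=np.zeros_like(m);q[210:310,100:215]=255
k=cv2.findContours(m&q,0,2)[0];k=max(k,key=cv2.contourArea);R=cv2.minAreaRect((w(c,k.reshape(-1,2),.015)*1000).astype(np.float32));print('lid',R)
E
```

```text
time_s: 43.22
tcp_pos: [0.5752, -0.1855, 0.0386]
ee_rot: [[-0.927, -0.375, 0.002], [-0.375, 0.927, -0.001], [-0.001, -0.001, -1.0]]
wrist_force: [-0.3, 0.2, 0.4]
gripper_width: 0.277
gripper_force: 30.0
time_s: 43.85
tcp_pos: [0.5738, -0.1854, 0.1272]
ee_rot: [[-0.927, -0.375, -0.003], [-0.375, 0.927, 0.0], [0.003, 0.001, -1.0]]
wrist_force: [1.0, -0.0, 1.0]
gripper_width: 0.448
gripper_force: 0.0
time_s: 44.48
tcp_pos: [0.5746, 0.0102, 0.2123]
ee_rot: [[-0.925, -0.38, 0.001], [-0.38, 0.925, 0.001], [-0.001, 0.0, -1.0]]
wrist_force: [-0.0, -0.4, 0.8]
gripper_width: 0.823
gripper_force: 0.0
[([273.9, 234.1], 88), ([193.9, 254.1], 81), ([209.7, 317.0], 184)] [([412.5, 176.6], 170), ([372.0, 221.8], 25), ([348.3, 236.5], 48), ([369.7, 244.8], 13), ([361.4, 246.9], 15)]
lid ((482.575927734375, 386.6197814941406), (135.97145080566406, 147.2452392578125), 85.82308197021484)
```

All four caps are in the tub. Next the blue lid, at about (0.482, 0.380).

```bash
python3 -m jog '1 -10 50 0 -9; 1 -14 55 0 -9; 1 -14 55 0 -8.7; 1 -14 55 0 0; 1 -14 55 0 0'; python3 -m jog '1 -14 55 0 0; 1 -12 45 0 0; 1 0 0 0 0; 1 0 0 0 0'; python3 - <<'E'
from h import *
np.set_printoptions(precision=4,suppress=True)
shot('wrist','w23');s=r.sense();print(s['tcp_pos'],s['ee_rot'][1]);c=load('w23')
im=cv2.imread('pics/w23.png');h=cv2.cvtColor(im,cv2.COLOR_BGR2HSV);m=cv2.inRange(h,(100,130,60),(125,255,255))
k=cv2.findContours(m,0,2)[0];k=max(k,key=cv2.contourArea);print(cv2.boundingRect(k))
print(cv2.minAreaRect((w(c,k.reshape(-1,2),.015)*1000).astype(np.float32)))
P=np.array([[a,b,.015] for a,b in w(load('top0'),[(144.6,228.4),(197.1,232.1),(191.4,284.9),(137.4,281.6)],.015)]);print(px(c,P))
hull=cv2.convexHull(k);e=cv2.approxPolyDP(hull,6,True).reshape(-1,2);print(e.tolist(),w(c,e,.015))
E
```

```text
time_s: 45.2
tcp_pos: [0.5088, 0.2766, 0.212]
ee_rot: [[-0.996, 0.085, 0.0], [0.085, 0.996, -0.0], [-0.0, -0.0, -1.0]]
wrist_force: [1.0, 0.2, 0.4]
gripper_width: 1.0
gripper_force: 0.0
time_s: 45.7
tcp_pos: [0.4832, 0.3753, 0.2115]
ee_rot: [[-0.997, 0.083, -0.001], [0.083, 0.997, -0.001], [0.0, -0.001, -1.0]]
wrist_force: [0.4, -0.4, -0.2]
gripper_width: 0.999
gripper_force: 0.0
[0.4834 0.3749 0.2117] [ 0.0841  0.9965 -0.0006]
(233, 117, 183, 172)
((481.21087646484375, 381.61090087890625), (146.91986083984375, 146.9680938720703), 85.72334289550781)
[[404.5747 288.2894]
 [241.1844 288.5019]
 [229.8038 119.5693]
 [414.2438 117.279 ]]
[[414, 117], [406, 286], [244, 288], [233, 119]] [[0.4138 0.4588]
 [0.5588 0.4488]
 [0.5486 0.3042]
 [0.4033 0.3146]]
```

```bash
python3 -m jog '1 -2 6.7 -45 0; 1 0 0 -50 0; 1 0 0 -50 0; 1 0 0 -32 0; 1 0 0 -7.5 0'; python3 -m jog '0 0 0 0 0; 0 0 0 0 0; 0 0 0 0 0; 0 0 0 0 0; 0 0 0 0 0';python3 -m jog '0 0 0 0 0; 0 0 0 0 0; 0 0 0 0 0; 0 0 0 0 0; 0 0 0 0 0'
```

```text
time_s: 46.38
tcp_pos: [0.4805, 0.3806, 0.0253]
ee_rot: [[-0.996, 0.084, -0.003], [0.084, 0.996, -0.004], [0.003, -0.004, -1.0]]
wrist_force: [-0.1, 0.2, 0.5]
gripper_width: 1.0
gripper_force: 0.0
time_s: 47.0
tcp_pos: [0.4807, 0.3835, 0.0277]
ee_rot: [[-0.997, 0.082, 0.0], [0.082, 0.997, 0.0], [-0.0, 0.0, -1.0]]
wrist_force: [0.5, -0.5, 0.1]
gripper_width: 0.516
gripper_force: 0.0
time_s: 47.62
tcp_pos: [0.4805, 0.3831, 0.0272]
ee_rot: [[-0.997, 0.082, -0.0], [0.082, 0.997, -0.0], [0.0, -0.001, -1.0]]
wrist_force: [0.5, -1.1, 0.1]
gripper_width: 0.229
gripper_force: 30.0
```

```bash
python3 -m jog '0 0 0 20 0; 0 0 0 45 0; 0 0 0 45 0; 0 0 0 45 0; 0 2 -15 18 0'; python3 -m jog '0 7 -40 0 2; 0 7 -50 0 2; 0 7 -50 0 2; 0 7 -50 0 0.6; 0 7 -50 0 0'; python3 -m jog '0 7 -50 0 0; 0 7 -50 0 0; 0 7 -50 0 0; 0 7 -50 0 0; 0 6 -45 0 0'; python3 -m jog '0 0 -30 0 0; 0 0 -15 0 0; 0 0 0 0 0; 0 0 0 0 0'; python3 - <<'E'
from h import *
np.set_printoptions(precision=4,suppress=True)
s=r.sense();print(s['tcp_pos'],s['ee_rot'][1]);shot('top','t24');shot('scene','s24');c=load('t24')
print(orange('t24',(200,130,420,330)))
E
```

```text
time_s: 48.25
tcp_pos: [0.4833, 0.3694, 0.2028]
ee_rot: [[-0.997, 0.081, 0.003], [0.081, 0.997, 0.004], [-0.003, 0.004, -1.0]]
wrist_force: [-0.7, -0.5, -2.2]
gripper_width: 0.227
gripper_force: 30.0
time_s: 48.88
tcp_pos: [0.5164, 0.1256, 0.1986]
ee_rot: [[-0.999, -0.033, -0.003], [-0.033, 0.999, -0.001], [0.003, -0.001, -1.0]]
wrist_force: [0.1, 0.1, -1.6]
gripper_width: 0.228
gripper_force: 30.0
time_s: 49.5
tcp_pos: [0.5501, -0.1189, 0.1985]
ee_rot: [[-0.999, -0.032, -0.003], [-0.032, 0.999, 0.001], [0.003, 0.001, -1.0]]
wrist_force: [0.8, 2.0, -1.1]
gripper_width: 0.223
gripper_force: 30.0
time_s: 50.0
tcp_pos: [0.5514, -0.1609, 0.2]
ee_rot: [[-0.999, -0.034, -0.001], [-0.034, 0.999, 0.0], [0.001, 0.0, -1.0]]
wrist_force: [-0.5, 0.5, -2.4]
gripper_width: 0.228
gripper_force: 30.0
[ 0.5514 -0.1609  0.2   ] [-0.0339  0.9994  0.0004]
[]
```

```bash
python3 -m jog '0 -1.5 -1 -40 0; 0 0 0 -40 0; 0 0 0 -17 0; 0 0 0 -5 0; 0 0 0 0 0'; python3 -m jog '0 0 0 -3 0; 0 0 0 -3 0; 0 0 0 -3 0; 0 0 0 0 0; 0 0 0 0 0'
```

```text
time_s: 50.72
tcp_pos: [0.5507, -0.1623, 0.0988]
ee_rot: [[-0.999, -0.034, 0.001], [-0.034, 0.999, -0.0], [-0.001, -0.0, -1.0]]
wrist_force: [0.0, -0.1, -1.1]
gripper_width: 0.225
gripper_force: 30.0
time_s: 51.35
tcp_pos: [0.551, -0.1627, 0.0899]
ee_rot: [[-0.999, -0.033, 0.002], [-0.033, 0.999, -0.0], [-0.002, -0.0, -1.0]]
wrist_force: [0.6, 1.6, 4.6]
gripper_width: 0.227
gripper_force: 30.0
```

```bash
python3 -m jog '0 0 0 -2 0; 0 0 0 -2 0; 0 0 0 -2 0; 0 0 0 0 0; 0 0 0 0 0'; python3 -m jog '0 0 0 -3 0; 0 0 0 0 0; 0 0 0 0 0'
```

```text
time_s: 51.98
tcp_pos: [0.551, -0.1626, 0.0871]
ee_rot: [[-0.999, -0.034, 0.003], [-0.034, 0.999, -0.001], [-0.003, -0.001, -1.0]]
wrist_force: [-5.5, 6.0, 23.3]
gripper_width: 0.23
gripper_force: 30.0
time_s: 52.35
tcp_pos: [0.5514, -0.1626, 0.0866]
ee_rot: [[-0.999, -0.036, 0.004], [-0.036, 0.999, -0.002], [-0.004, -0.002, -1.0]]
wrist_force: [-8.9, 7.8, 35.1]
gripper_width: 0.223
gripper_force: 30.0
```

```bash
python3 -m jog '0 0 0 6 0; 0.5 0 0 0 0; 0.5 0 0 0 0; 0.5 0 0 0 0; 0.5 0 0 0 0'; python3 -m jog '0.5 0 0 30 0; 0.5 0 0 40 0; 0.5 0 0 30 0; 0 21 50 0 0; 0 22 50 0 0'; python3 -m jog '0 22 49 0 0; 0 0 0 0 0; 0 0 0 0 0; 0 0 0 0 0; 0 0 0 0 0'; python3 - <<'E'
from h import *
np.set_printoptions(precision=4,suppress=True)
s=r.sense();print(s['tcp_pos'],s['wrist_force']);
for n in('top','scene','wrist'):
    shot(n,n[0]+'25');c=load(n[0]+'25');im=cv2.imread(f'pics/{n[0]}25.png');h=cv2.cvtColor(im,cv2.COLOR_BGR2HSV)
    a=px(c,[[.616,-.0129,.076]])[0].astype(int);m=cv2.inRange(h,(0,150,90),(4,255,255))|cv2.inRange(h,(172,150,90),(180,255,255))
    q=np.zeros_like(m);q[max(a[1]-25,0):a[1]+25,max(a[0]-25,0):a[0]+25]=255;p=cv2.findNonZero(m&q)
    print(n,a,None if p is None else (len(p),w(c,[p.reshape(-1,2).mean(0)],.076)))
c=load('t25');im=cv2.imread('pics/t25.png');h=cv2.cvtColor(im,cv2.COLOR_BGR2HSV)
m=cv2.inRange(h,(100,130,60),(125,255,255));q=np.zeros_like(m);q[180:270,325:410]=255
k=max(cv2.findContours(m&q,0,2)[0],key=cv2.contourArea)
for z in(.075,.083):print('lid',z,cv2.minAreaRect((w(c,k.reshape(-1,2),z)*1000).astype(np.float32)))
c=load('s25');im=cv2.imread('pics/s25.png');h=cv2.cvtColor(im,cv2.COLOR_BGR2HSV)
print(orange('t25',(200,130,420,330)))
E
```

```text
time_s: 52.98
tcp_pos: [0.5499, -0.1628, 0.0857]
ee_rot: [[-0.999, -0.033, -0.001], [-0.033, 0.999, -0.0], [0.001, 0.0, -1.0]]
wrist_force: [1.0, 0.2, 0.6]
gripper_width: 0.487
gripper_force: 0.0
time_s: 53.6
tcp_pos: [0.5936, -0.0621, 0.1869]
ee_rot: [[-1.0, -0.031, 0.001], [-0.031, 1.0, 0.0], [-0.001, 0.0, -1.0]]
wrist_force: [0.6, 0.2, -0.9]
gripper_width: 0.352
gripper_force: 0.0
time_s: 54.22
tcp_pos: [0.6148, -0.0148, 0.1865]
ee_rot: [[-1.0, -0.032, 0.0], [-0.032, 1.0, -0.0], [-0.0, -0.0, -1.0]]
wrist_force: [0.3, 0.0, -0.0]
gripper_width: 0.007
gripper_force: 0.0
[ 0.6148 -0.0148  0.1865] [ 0.3397  0.0097 -0.0355]
top [310 202] (95, array([[ 0.6141, -0.0127]]))
scene [291 266] (104, array([[ 0.6168, -0.0135]]))
wrist [319 240] (1872, array([[ 0.615 , -0.0128]]))
lid 0.075 ((550.6314697265625, -162.11651611328125), (147.00167846679688, 147.46961975097656), 1.7883821725845337)
lid 0.083 ((549.1053466796875, -161.24815368652344), (146.01515197753906, 146.47994995117188), 1.7883554697036743)
[([412.3, 176.5], 181)]
```

```bash
python3 -m jog '0 0 2 -45 0; 0 0 0 -40 0; 0 0 0 -14 0; 0 0 0 -5 0; 0 0 0 -4 0'; python3 -m jog '0 0 0 -4 0; 0 0 0 -3 0; 0 0 0 -2 0; 0 0 0 0 0; 0 0 0 0 0'
```

```text
time_s: 55.0
tcp_pos: [0.6157, -0.0119, 0.0801]
ee_rot: [[-0.999, -0.034, 0.002], [-0.034, 0.999, -0.0], [-0.002, -0.0, -1.0]]
wrist_force: [-3.4, -1.7, 4.4]
gripper_width: 0.003
gripper_force: 2.5
time_s: 55.62
tcp_pos: [0.6157, -0.0119, 0.0724]
ee_rot: [[-0.999, -0.034, 0.002], [-0.034, 0.999, -0.0], [-0.002, -0.0, -1.0]]
wrist_force: [-5.0, -0.1, 9.9]
gripper_width: 0.004
gripper_force: 4.9
```

```bash
python3 -m jog '0 0 0 -2 0; 0 0 0 -1 0; 0 0 0 0 0; 0 0 0 0 0; 0 0 0 0 0'
```

```text
time_s: 56.25
tcp_pos: [0.6159, -0.012, 0.0723]
ee_rot: [[-0.999, -0.035, 0.004], [-0.035, 0.999, -0.001], [-0.003, -0.001, -1.0]]
wrist_force: [-9.1, 1.1, 22.4]
gripper_width: 0.007
gripper_force: 11.1
```

Hard stop reached: 22 N with no further travel, 12 mm down. I'll hold, release and check the final state.

```bash
python3 -m jog '0 0 0 0 0; 0 0 0 0 0; 0 0 0 0 0; 0 0 0 4 0; 0 0 0 10 0'; python3 -m jog '0 0 0 40 0; 0 0 0 50 0; 0 -30 50 40 0; 0 -50 30 0 0; 0 -50 30 0 0'; python3 -m jog '0 -50 30 0 0; 0 -40 30 0 0; 0 0 0 0 0; 0 0 0 0 0'; python3 - <<'E'
from h import *
np.set_printoptions(precision=4,suppress=True)
shot('top','t26');shot('scene','s26');a=cv2.imread('pics/top0.png');b=cv2.imread('pics/t26.png');c=load('t26')
h=cv2.cvtColor(b,cv2.COLOR_BGR2HSV)
m=cv2.inRange(h,(0,150,90),(4,255,255))|cv2.inRange(h,(172,150,90),(180,255,255));q=np.zeros_like(m);q[190:220,295:325]=255
p=cv2.findNonZero(m&q).reshape(-1,2);print('plunger',len(p),p.mean(0),w(c,[p.mean(0)],.076))
m=cv2.inRange(h,(100,130,60),(125,255,255));q=np.zeros_like(m);q[180:270,325:410]=255
k=max(cv2.findContours(m&q,0,2)[0],key=cv2.contourArea);print('lid',cv2.minAreaRect((w(c,k.reshape(-1,2),.075)*1000).astype(np.float32)))
print(orange('t26',(140,130,470,330)),orange('s26',(190,100,420,330)))
# scoop: bright region on mat
m=cv2.inRange(h,(0,0,125),(180,60,255));q=np.zeros_like(m);q[205:280,415:470]=255
p=cv2.findNonZero(m&q).reshape(-1,2);print('scoop px',p.min(0),p.max(0),w(c,[((p[:,0][p[:,1]==p[:,1].max()]).mean(),p[:,1].max()+.5)],.006))
d=cv2.absdiff(a,b).max(2)>45
for n,(x0,y0,x1,y1) in dict(meter=(270,130,340,180),jar=(170,160,212,196),busbar=(388,155,440,198),wrench=(485,255,535,325),tape=(352,280,395,322),screwdriver=(200,292,278,328),pink=(84,300,166,385)).items(): print(n,d[y0:y1,x0:x1].mean().round(3))
E
```

```text
time_s: 56.88
tcp_pos: [0.6157, -0.012, 0.0828]
ee_rot: [[-0.999, -0.033, 0.002], [-0.033, 0.999, -0.0], [-0.002, -0.0, -1.0]]
wrist_force: [-1.9, -1.4, 3.5]
gripper_width: 0.008
gripper_force: 1.7
time_s: 57.5
tcp_pos: [0.4885, 0.094, 0.2072]
ee_rot: [[-0.999, -0.033, 0.005], [-0.033, 0.999, 0.003], [-0.005, 0.003, -1.0]]
wrist_force: [-0.0, 1.2, -0.5]
gripper_width: 0.001
gripper_force: 0.0
time_s: 58.0
tcp_pos: [0.3994, 0.1532, 0.2067]
ee_rot: [[-0.999, -0.034, 0.003], [-0.034, 0.999, 0.002], [-0.003, 0.002, -1.0]]
wrist_force: [0.3, -0.2, 0.1]
gripper_width: 0.007
gripper_force: 0.0
plunger 105 [310.0476 202.3714] [[ 0.6153 -0.0127]]
lid ((550.639404296875, -162.2066650390625), (147.0332794189453, 147.27330017089844), 1.8522216081619263)
[([413.8, 176.0], 191)] [([193.7, 254.0], 88), ([209.8, 317.0], 183)]
scoop px [429 221] [459 259] [[ 0.4658 -0.3957]]
meter 0.0
jar 0.0
busbar 0.0
wrench 0.0
tape 0.019
screwdriver 0.053
pink 0.29
```

```bash
python3 - <<'E'
from h import *
def tape(n):
    h=cv2.cvtColor(cv2.imread(f'pics/{n}.png'),cv2.COLOR_BGR2HSV);m=cv2.inRange(h,(22,110,90),(35,255,255));q=np.zeros_like(m);q[275:330,345:405]=255
    P=w(load(n),cv2.findNonZero(m&q).reshape(-1,2),.024);return cv2.minEnclosingCircle((P*1000).astype(np.float32))
print(tape('top0'),tape('t17'),tape('t26'))
a=cv2.imread('pics/scene0.png');b=cv2.imread('pics/s26.png');d=cv2.absdiff(a,b).max(2)>45
for n,(x0,y0,x1,y1) in dict(screwdriver=(385,230,442,282),pink=(488,262,565,315),jar=(365,338,402,380),tape=(284,190,322,222)).items():print(n,d[y0:y1,x0:x1].mean().round(3))
for n in('scene0','s26'):
    g=cv2.cvtColor(cv2.imread(f'pics/{n}.png'),cv2.COLOR_BGR2HSV)[170:235,185:255]
    p=cv2.findNonZero(cv2.inRange(g,(0,0,0),(180,255,45)));print(n,'dark',len(p),p.reshape(-1,2).min(0),'bright',cv2.countNonZero(cv2.inRange(g,(0,0,150),(180,50,255))))
im=cv2.imread('pics/s26.png');t=cv2.imread('pics/t26.png')
hs=lambda i,lo,hi:cv2.findNonZero(cv2.inRange(cv2.cvtColor(i,cv2.COLOR_BGR2HSV),lo,hi))
for n in('top0','t26'):
    g=hs(cv2.imread(f'pics/{n}.png')[290:330,200:280],(0,150,90),(5,255,255));print(n,'screwdriver red',None if g is None else (len(g),g.mean(0)))
E
```

```text
((355.3081359863281, -179.8919677734375), 45.072635650634766) ((355.8117980957031, -179.82180786132812), 45.10546875) ((354.12432861328125, -180.2850341796875), 45.24948501586914)
screwdriver 0.0
pink 0.0
jar 0.0
tape 0.042
scene0 dark 414 [ 8 11] bright 439
s26 dark 349 [ 9 12] bright 565
top0 screwdriver red (328, array([[54.75609756, 24.90243902]]))
t26 screwdriver red (324, array([[54.75617284, 24.95061728]]))
```

Everything checks out: caps in the tub, lid home, plunger back up, scoop on its mat, bystanders in place (tape within ~1 mm).

```bash
python3 -c "
from station import r
print(r.finish_job())"
```

```text
the job is handed in; nothing more can be done
None
```

The job is handed in: all four caps are in the tub (three by scoop, one that spilled on the second dump and was picked up by hand), the lid is pressed home, the plunger was pushed to its stop and came back up, the scoop is back on its mat, and nothing else was disturbed except the tape, which shifted about 1 mm.

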